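# Change over the slide warmer with the spatula

## Robot

A 6-joint arm with a two-finger parallel gripper is mounted at the origin on the work surface. World frame = base frame: x ahead of the robot, y to its left, z up, the work surface at z = 0. Lengths are in mm, angles in degrees, forces in N, time in s.
With the tool pointing down it reaches from about 350 to 850 mm from the base axis. Payload 8.1 kg.
Tool frame: the origin (TCP) lies on the centre line of the jaws, within the pads' length; the fingertips stand 14 mm ahead of it and the grasp point (between the pads) lies 5 mm behind it; z points along the fingers, y is the line along which they close (so a half turn about z gives the same grasp; the last joint's range is limited). The gripper opens to 85 mm and grips with 20 to 120 N. Pads are 22 mm wide; open, the fingers measure 114 mm over their backs; the gripper's body (76 mm by 85 mm) begins 54 mm behind the grasp point. The pads swing forward as they close: fully open they stand 13 mm farther back than shut.
Start: joints at [-78.862, 7.471, 85.268, -0, 87.261, -4.893], TCP at [165.718, -576.665, 245.292] pointing down, gripper open.
Joint ranges: [-169.43, 169.43], [-51.17, 129.36], [1.28, 143.12], [-76.62, 256.62], [0, 156.53], [-152.29, 152.29]. Speed limits (degrees/s): [136.94, 136.94, 159.86, 180, 180, 180].

## Interface

Orientations are given as [roll, pitch, yaw] about the fixed x, y, z axes, in that order (R = Rz(yaw) Ry(pitch) Rx(roll)).
In Python, from bench import sense, snapshot, camera_info, hand_in gives the robot as it stands. The module is installed in compiled form; this text tells all that it offers.
- The arm moves only by the tool apply_moves, never from a script. Its argument "deltas" is a list of rows, each a list of 7 numbers: the shift along the tool's x, y, z scaled (see below), then the turn, a rotation vector about the tool's x, y, z scaled (see below), then the opening, from 0 (shut) to 1 (fully open). In form: [[dx, dy, dz, ax, ay, az, claw], ...]. A call has 1 to 8 rows; each row shifts and turns the commanded pose from where the row before left it, along the tool's axes as they then stand; what a row does not reach is not made up. The controller multiplies each number of a shift by 0.03 m and each number of a turn by 0.08 rad. A row lasts 1/8 s, in which the tool goes at most 62.5 mm and 10.7 degrees, less where a joint would pass 70% of its speed; a pose out of reach is approached as far as the arm can. A call with a number of a shift or a turn outside -1 to 1 is refused whole. A call with a gripper value outside its range is refused whole. The fingers move at their own pace and stop on an object; "grip_force" is the grip in N (left out, the last holds). Time passes only in rows, so rows that do not move let the fingers close. It gives the time, the measured TCP pose, the force, the opening and the grip force at its end, in the units of the state.
- sense(): the state, without advancing time (a new reading comes with each control period).
- snapshot(name): name is "scene" or "top" or "wrist"; returns the picture (400x640x3 uint8, red, green, blue); there is no depth.
- camera_info(name): a dict with "vertical_fov" (degrees; the focal length in pixels is half the picture's height over the tangent of half this angle, whatever the lens; pixels are square), "cx", "cy" (the principal point, pixels), "origin" and "rotation" of the camera in the world; the wrist camera has in their place "tool_from_camera" (4x4, takes a point from camera to tool coordinates, whose origin is the TCP and whose axes are the flange's). Camera axes: x right, y up, looking along -z (the intrinsics and any distortion apply to the point x, -y, -z); pixel columns grow to the right and rows downward; lengths in mm; the calibration is good to about 2 mm. A picture is of the moment at which its call begins: read the wrist's pose just before it. camera_info takes no time and is no camera call.
- hand_in(): hands the job in; it is judged then, once.
The state is a dict: "time": time; "joint_pos": joint angles; "qd": joint speeds; "joint_efforts": joint torques, N m; "tool_pos": TCP position; "tcp_rot": TCP orientation; "ft_force": force on the tool from outside, world axes, zero at the start; "wrist_torque": the same for the moment, N m; "finger_gap": finger opening in mm; "grip_force": force on a finger pad.
Only numpy, scipy, OpenCV 4.12 (cv2) and the standard library are available. Lean on these libraries where they do the work, as an engineer would, in place of code of your own. Each camera call takes 0.05 s, during which the arm holds its last target. There are 200 camera calls.

## Task

Change over the slide warmer: with the spatula under them, lift the finished carriers off the warmer onto the cooling block and the fresh ones from the bench onto the warmer, one to a place, each pushed square and flush into the corner of its place (against the back fence and that place's side fence). When all are in, press the start button right down, and finish with the spatula lying on its mat. Do not lift carriers with the fingers, and leave the other things on the bench alone.

Things in the scene. Friction and masses are not known exactly. Their poses are not given: they have to be found in the camera images.
- warmer: slide warmer, light grey, fixed: deck 150 (x) x 250 (y) mm, top 25 mm above the bench. Origin under its centre on the bench; x points from the open front to the back fence, y to its left. Steel fences 14 mm high, 8 thick: a back fence along y, inner face at x +44 mm; two side fences from it to x -47 mm, each the left (+y) wall of a carrier place. Places 114 mm apart, open at the front
- cooler: cooling block, dark steel, fixed: deck 150 (x) x 250 (y) mm, top 25 mm above the bench. Origin under its centre on the bench; x points from the open front to the back fence, y to its left. Steel fences 14 mm high, 8 thick: a back fence along y, inner face at x +44 mm; two side fences from it to x -47 mm, each the right (-y) wall of a carrier place. Places 114 mm apart, open at the front
- bay0 (a point): left place of the warmer: where a carrier's origin lies, on the deck 25 mm above the bench, once pushed into the place's far left corner. From here the back fence is 44 mm along the warmer's x, its side fence 44 mm along +y; along -y the next fence is 62 mm away
- bay1 (a point): right place of the warmer: where a carrier's origin lies, on the deck 25 mm above the bench, once pushed into the place's far left corner. From here the back fence is 44 mm along the warmer's x, its side fence 44 mm along +y; along -y only deck, for 68 mm
- slot0 (a point): left place of the cooler: where a carrier's origin lies, on the deck 25 mm above the bench, once pushed into the place's far right corner. From here the back fence is 44 mm along the cooler's x, its side fence 44 mm along -y; along +y only deck, for 68 mm
- slot1 (a point): right place of the cooler: where a carrier's origin lies, on the deck 25 mm above the bench, once pushed into the place's far right corner. From here the back fence is 44 mm along the cooler's x, its side fence 44 mm along -y; along +y the next fence is 62 mm away
- start (a joint): travel of the round start button, 0 up to 0.006 m fully down; takes 4 N, springs back
- start_top (a point): centre of the top of the start button, 30 mm across, pressed straight down; it stands in a black housing on a white pod at the warmer's right end, 160 mm from the warmer's origin along its -y
- done0: slide carrier, finished, starts in the warmer: aluminium plate 88 x 88 mm with two glass slides on it, 13 mm tall in all, 150 g: 4 mm plate on two runners 9 mm high, 9 wide, along its edges at y = +-44 mm. Between them a tunnel runs along x under it, 70 wide, 9 high, open at both ends. Origin at the centre, level with the runners' feet; z up. Too wide for the gripper. All alike
- done1: slide carrier, finished, starts in the warmer: aluminium plate 88 x 88 mm with two glass slides on it, 13 mm tall in all, 150 g: 4 mm plate on two runners 9 mm high, 9 wide, along its edges at y = +-44 mm. Between them a tunnel runs along x under it, 70 wide, 9 high, open at both ends. Origin at the centre, level with the runners' feet; z up. Too wide for the gripper. All alike
- fresh0: slide carrier, fresh, starts on the bench: aluminium plate 88 x 88 mm with two glass slides on it, 13 mm tall in all, 150 g: 4 mm plate on two runners 9 mm high, 9 wide, along its edges at y = +-44 mm. Between them a tunnel runs along x under it, 70 wide, 9 high, open at both ends. Origin at the centre, level with the runners' feet; z up. Too wide for the gripper. All alike
- fresh1: slide carrier, fresh, starts on the bench: aluminium plate 88 x 88 mm with two glass slides on it, 13 mm tall in all, 150 g: 4 mm plate on two runners 9 mm high, 9 wide, along its edges at y = +-44 mm. Between them a tunnel runs along x under it, 70 wide, 9 high, open at both ends. Origin at the centre, level with the runners' feet; z up. Too wide for the gripper. All alike
- lifter: spatula, 180 g. Origin under the rear end of the blade; x points to the tip. Steel blade x 0 to 72 mm, 56 wide, 3 thick; at x = 0 a heel wall 56 wide stands up to z = 22 mm, against which a carrier can rest. Above, on a neck, a black handle bar along x from -70 to +25 mm, 22 wide (y), z = 58 to 82 mm; grip it across y at x about 5 mm (balance), z = 70 mm. Starts lying on the mat, blade down
- mat: flat grey mat 190 (x) x 90 (y) mm, under 1 mm thin, stuck to the bench, the spatula's place. Origin at its underside centre
- amber_jar: amber screw-top jar, 70 mm across, 100 tall, standing, to be left alone. Origin at its underside centre
- wash_bottle: white plastic wash bottle, 56 mm across, 150 tall, standing, to be left alone. Origin at its underside centre
- beaker: small glass beaker, 50 mm across, 55 tall, standing, to be left alone. Origin at its underside centre
- petri_dish: closed clear petri dish, 60 mm across, 15 tall, to be left alone. Origin at its underside centre
- tip_box: closed yellow pipette-tip box, 60 x 110 x 55 tall, to be left alone. Origin at its underside centre
- tube_rack: blue rack of capped tubes, 50 x 140 x 51 tall, to be left alone. Origin at its underside centre
- timer: white bench timer, 60 x 60 x 22 tall, to be left alone. Origin at its underside centre

How it is judged (in metres and radians):
On the way, in this order (a step that is already met when the one before it is completed fails the run):
1. every finished carrier present sits on the cooling block and every fresh one on the warmer, square and flush in the corner of a place (((x of done0 in the frame of slot0 between -0.0035 and 0.0035 m and y of done0 in the frame of slot0 between -0.0035 and 0.0035 m) or (x of done0 in the frame of slot1 between -0.0035 and 0.0035 m and y of done0 in the frame of slot1 between -0.0035 and 0.0035 m)) and angle between the x axis of each of done0, done1 and the x axis of cooler, either way round below 0.045 rad and angle between each of done0, done1, fresh0, fresh1's own z axis and vertical below 0.06 rad and z of done0 in the frame of cooler between 0.021 and 0.029 m and ((x of done1 in the frame of slot0 between -0.0035 and 0.0035 m and y of done1 in the frame of slot0 between -0.0035 and 0.0035 m) or (x of done1 in the frame of slot1 between -0.0035 and 0.0035 m and y of done1 in the frame of slot1 between -0.0035 and 0.0035 m)) and z of done1 in the frame of cooler between 0.021 and 0.029 m and ((x of fresh0 in the frame of bay0 between -0.0035 and 0.0035 m and y of fresh0 in the frame of bay0 between -0.0035 and 0.0035 m) or (x of fresh0 in the frame of bay1 between -0.0035 and 0.0035 m and y of fresh0 in the frame of bay1 between -0.0035 and 0.0035 m)) and angle between the x axis of each of fresh0, fresh1 and the x axis of warmer, either way round below 0.045 rad and z of fresh0 in the frame of warmer between 0.021 and 0.029 m and ((x of fresh1 in the frame of bay0 between -0.0035 and 0.0035 m and y of fresh1 in the frame of bay0 between -0.0035 and 0.0035 m) or (x of fresh1 in the frame of bay1 between -0.0035 and 0.0035 m and y of fresh1 in the frame of bay1 between -0.0035 and 0.0035 m)) and z of fresh1 in the frame of warmer between 0.021 and 0.029 m), for 0.2 s.
2. then the start button is pressed right down (value of joint start above 0.0045 m), for 0.05 s.
At the end, for the whole second after the job is handed in: Each finished carrier rests flat on the cooling block, each fresh one on the warmer, one to a place, within 3.5 mm of the corner position in x and y and 0.045 rad of square; the spatula lies flat on its mat, origin within 45 mm of the mat centre; all at rest (all of step 1 and linear speed of each of done0, done1, fresh0, fresh1, lifter below 0.01 m/s and horizontal distance between lifter and mat below 0.045 m and height (world z) of lifter below 0.01 m and angle between lifter's own z axis and vertical below 0.1 rad); the robot touches nothing.
It fails at once if a carrier is lifted with the fingers ((height (world z) of done0 above 0.032 m and contact force between the fingers and done0 above 1 N) or (height (world z) of done1 above 0.032 m and contact force between the fingers and done1 above 1 N) or (height (world z) of fresh0 above 0.032 m and contact force between the fingers and fresh0 above 1 N) or (height (world z) of fresh1 above 0.032 m and contact force between the fingers and fresh1 above 1 N)).
It fails at once if a bystander is shifted by more than 3 cm or tipped (distance of any of amber_jar, wash_bottle, beaker, petri_dish, tip_box, tube_rack, timer from where it was at the start of the episode above 0.03 m or angle between any of amber_jar, wash_bottle, beaker, petri_dish, tip_box, tube_rack, timer's own z axis and vertical above 0.5 rad).
Of done0, done1, fresh0, fresh1 only 3 to 4 are there at a start; the rules pass over those that are not, and their reading is None.
At some moment in a run one of done0, done1, fresh0, fresh1 may be knocked a few centimetres aside while the robot is not near it.
It also fails if it takes over 210 s, if anything falls off the work surface, if the arm or the gripper's body presses on something with over 40 N, if the wrist force passes 120 N, or if a joint passes its speed limit or range.

## Working session

There is one attempt and no reset: what is moved stays moved. The work goes in short steps, Python scripts to look and compute and a tool call to move; the robot and the scene stay as the last step left them, time stands still between calls to the robot, and variables do not carry over. Pictures are saved under pics/ and viewed, at most 14 in all, crops included, and the job is handed in when it is done.

Besides the shell and the picture viewer there is one more tool, called after "Call:" in YAML: its name, and indented under it one key for each argument. apply_moves: Moves the arm, as the interface text tells. Its arguments: {"type":"object","properties":{"deltas":{"type":"array"},"grip_force":{"type":"number"}},"required":["deltas"]}

```bash
mkdir -p pics; python3 - <<'E'
from bench import *
import cv2
for n in ("scene","top","wrist"):
    i=camera_info(n); print(n,i)
    im=snapshot(n); cv2.imwrite(f"pics/{n}0.png",im[:,:,::-1])
print(sense())
E
```

```text
scene {'vertical_fov': 56.390594157065806, 'cx': 324.7491933891047, 'cy': 203.3382783822399, 'origin': array([1110.14020511,  593.34476634, 1033.28962631]), 'rotation': array([ 39.56644645,   0.79114205, 130.82958622])}
top {'vertical_fov': 45.64113717091851, 'cx': 320.4604819614775, 'cy': 206.6473318360297, 'origin': array([ 289.08546738,   77.50163395, 1713.23105493]), 'rotation': array([  7.90547829,  -0.16117034, -91.44538297])}
wrist {'vertical_fov': 60.41909957693949, 'cx': 317.6965650981687, 'cy': 200.31272632007267, 'tool_from_camera': array([[-1.29213015e-04,  9.57636079e-01,  2.87981116e-01,
         7.28292939e+01],
       [ 9.99999146e-01, -2.50742478e-04,  1.28249016e-03,
        -3.76919332e-02],
       [ 1.30036795e-03,  2.87981036e-01, -9.57635229e-01,
        -1.30710376e+02],
       [ 0.00000000e+00,  0.00000000e+00,  0.00000000e+00,
         1.00000000e+00]])}
{'time': 0.15, 'joint_pos': array([-7.88604700e+01,  7.50561626e+00,  8.53177132e+01,  7.24421099e-04,
        8.72620071e+01, -4.89250131e+00]), 'qd': array([ 0.06017144, -0.05943436, -0.16270469, -0.0413446 ,  0.11982349,
       -0.06031151]), 'joint_efforts': array([ 7.27007427e-04, -5.70062470e+01, -5.01159024e+01, -1.92567895e-04,
        9.58305434e-03,  5.93645325e-06]), 'tool_pos': array([ 165.65380556, -576.23706525,  244.45421311]), 'tcp_rot': array([-1.79915036e+02, -7.99895863e-03,  1.60319903e+01]), 'ft_force': array([ 0.0717188 , -0.19165827,  0.42334767]), 'wrist_torque': array([-0.01107181, -0.02518731,  0.02159681]), 'grip_force': 0.0, 'finger_gap': 85.48388377978173}
```

View pics/top0.png

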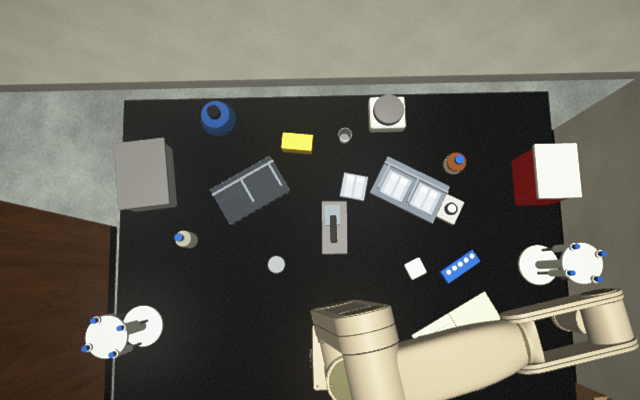

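View pics/scene0.png

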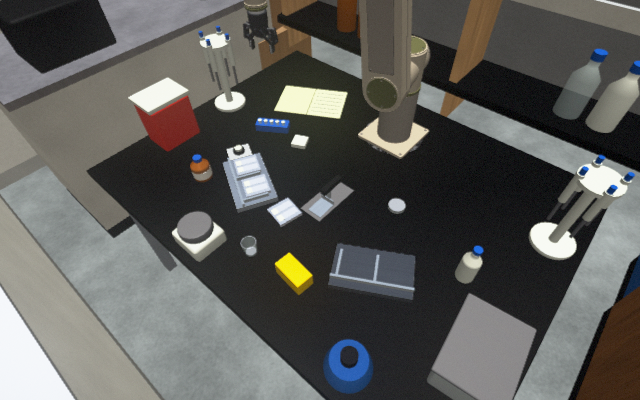

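The top view shows three carriers: two in the warmer at about (394,183) and (426,195), and one fresh at (353,186). The cooler is at (250,190), the mat and spatula at (334,228), and the button at (451,209). I'll get coarse positions from this first.

```bash
cat > h.py <<'E'
import numpy as np, cv2
from bench import *
from scipy.spatial.transform import Rotation as R
from scipy.optimize import least_squares
def K(i):
    f=200/np.tan(np.radians(i["vertical_fov"]/2)); return f,i["cx"],i["cy"]
def pose(name,st=None):
    i=camera_info(name)
    if name!="wrist": return R.from_euler("xyz",i["rotation"],degrees=True).as_matrix(),np.array(i["origin"]),K(i)
    st=st or sense(); Rt=R.from_euler("xyz",st["tcp_rot"],degrees=True).as_matrix()
    T=i["tool_from_camera"]; return Rt@T[:3,:3],Rt@T[:3,3]+st["tool_pos"],K(i)
def unproj(P,uv,z):
    Rm,o,(f,cx,cy)=P; uv=np.atleast_2d(uv).astype(float)
    d=np.c_[(uv[:,0]-cx)/f,-(uv[:,1]-cy)/f,-np.ones(len(uv))]@Rm.T
    return o+d*((np.broadcast_to(z,len(uv))-o[2])/d[:,2])[:,None]
def proj(P,X):
    Rm,o,(f,cx,cy)=P; c=(np.atleast_2d(X)-o)@Rm
    return np.c_[cx+f*c[:,0]/-c[:,2],cy-f*c[:,1]/-c[:,2]]
E
python3 - <<'E'
from h import *
P=pose("top")
for n,uv,z in [("warmer",(410,189),25),("cooler",(250,190),25),("mat",(334,228),0),("fresh",(353,186),13),("button",(451,209),40),("base",(640/2,380),0),("doneL",(394,183),38),("doneR",(426,195),38),("dish",(276,264),15),("timer",(415,268),22),("box",(297,143),55),("beaker",(345,135),50),("rack",(460,266),50),("amber",(455,161),100),("wash",(185,240),150)]:
    print(n,unproj(P,uv,z).round(0))
P=pose("wrist"); print("wrist test",P[1])
im=cv2.imread("pics/top0.png")[120:290,160:500]
cv2.imwrite("pics/c1.png",cv2.resize(im,None,fx=2.35,fy=2.35,interpolation=cv2.INTER_CUBIC))
E
```

```text
warmer [[ 580. -258.   25.]]
cooler [[590. 319.  25.]]
mat [[448.  20.   0.]]
fresh [[598. -53.  13.]]
button [[ 501. -397.   40.]]
base [[-79.  84.   0.]]
doneL [[ 601. -199.   38.]]
doneR [[ 554. -311.   38.]]
dish [[323. 230.  15.]]
timer [[ 297. -261.   22.]]
box [[752. 145.  55.]]
beaker [[779. -28.  50.]]
rack [[ 300. -413.   50.]]
amber [[ 661. -404.  100.]]
wash [[406. 515. 150.]]
wrist test [ 235.6762751  -556.2790983   375.17466178]
```

View pics/c1.png

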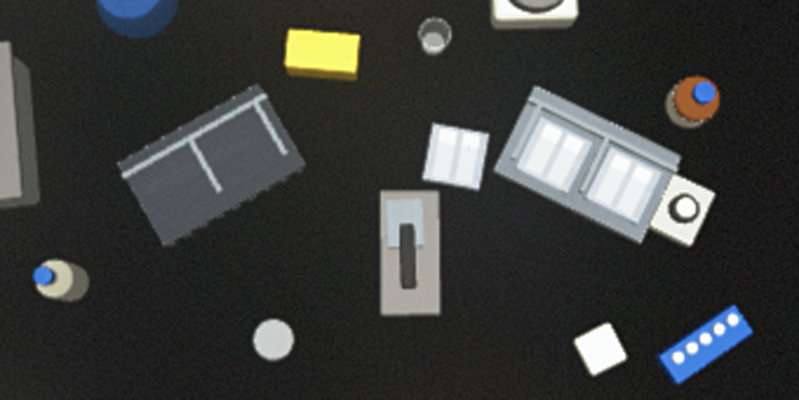

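The enlarged view gives warmer yaw of about -26°, cooler about +28°, and the spatula along +x on the mat. I'll write a small row planner and move the wrist camera above the warmer and fresh carrier.

```bash
cat >> h.py <<'E'
def plan(wps,claw,start=None,step=28.):
    """wps: [x,y,z,yaw(,n[,step])] tool pointing down; prints rows, 8 to a call"""
    st=sense(); p=np.array(start[:3] if start is not None else st["tool_pos"],float)
    Rc=R.from_euler("xyz",st["tcp_rot"] if start is None else [180,0,start[3]],degrees=True)
    rows=[]
    for w in wps:
        q=np.array(w[:3],float); Rq=R.from_euler("xyz",[180,0,w[3]],degrees=True); s=w[4] if len(w)>4 else step
        rv=(Rc.inv()*Rq).as_rotvec()
        n=max(1,int(np.ceil(max(np.linalg.norm(q-p)/s,np.linalg.norm(rv)/.075))))
        for k in range(n):
            d=Rc.inv().apply((q-p)/(n-k)); 
            r=(Rc.inv()*Rq).as_rotvec()/(n-k)
            row=np.r_[np.round(d/30,3),np.round(r/.08,3)]
            p=p+Rc.apply(row[:3]*30); Rc=Rc*R.from_rotvec(row[3:]*.08); rows.append(row)
    for i in range(0,len(rows),8):
        print("["+",".join("["+",".join(f"{v+0:g}" for v in r)+f",{claw}]" for r in rows[i:i+8])+"]")
E
python3 - <<'E'
from h import *
plan([[540,-190,310,0]],1)
E
```

```text
[[0.777,-0.447,-0.108,-0.001,0,0.175,1],[0.771,-0.457,-0.109,-0.001,0,0.175,1],[0.765,-0.468,-0.109,-0.001,0,0.175,1],[0.758,-0.479,-0.109,-0.001,0,0.175,1],[0.751,-0.489,-0.109,-0.001,0,0.175,1],[0.744,-0.5,-0.109,-0.001,0,0.175,1],[0.737,-0.51,-0.109,-0.001,0,0.175,1],[0.73,-0.52,-0.109,-0.001,0,0.175,1]]
[[0.723,-0.531,-0.109,-0.001,0,0.175,1],[0.715,-0.541,-0.109,-0.001,0,0.175,1],[0.708,-0.551,-0.109,-0.001,0,0.175,1],[0.7,-0.56,-0.109,-0.001,0,0.175,1],[0.692,-0.57,-0.109,-0.001,0,0.175,1],[0.684,-0.58,-0.109,-0.001,0,0.175,1],[0.676,-0.589,-0.109,-0.001,0,0.175,1],[0.667,-0.599,-0.109,-0.001,0,0.175,1]]
[[0.659,-0.608,-0.108,-0.001,0,0.174,1],[0.65,-0.617,-0.109,-0.001,0,0.175,1],[0.642,-0.626,-0.109,0,0,0.174,1],[0.632,-0.635,-0.108,-0.001,0.001,0.175,1]]
```

Call:
apply_moves:
  deltas:
    - [0,0,0,0,0,0.875,1]
    - [0,0,0,0,0,0.875,1]
    - [0,0,0,0,0,0.875,1]
    - [0,0,0,0,0,0.875,1]
    - [0.656,-0.677,-0.115,0,0,0,1]
    - [0.656,-0.677,-0.115,0,0,0,1]
    - [0.656,-0.677,-0.115,0,0,0,1]
    - [0.656,-0.677,-0.115,0,0,0,1]

```text
time: 1.15
tool_pos: [244.9, -494.6, 258.8]
tcp_rot: [-180.0, 0.0, -0.0]
ft_force: [0.4, 0.5, 0.2]
finger_gap: 85.5
grip_force: 0.0
```

Call:
apply_moves:
  deltas:
    - [0.656,-0.677,-0.115,0,0,0,1]
    - [0.656,-0.677,-0.115,0,0,0,1]
    - [0.656,-0.677,-0.115,0,0,0,1]
    - [0.656,-0.677,-0.115,0,0,0,1]
    - [0.656,-0.677,-0.115,0,0,0,1]
    - [0.656,-0.677,-0.115,0,0,0,1]
    - [0.656,-0.677,-0.115,0,0,0,1]
    - [0.656,-0.677,-0.115,0,0,0,1]

```text
time: 2.15
tool_pos: [402.4, -332.1, 286.5]
tcp_rot: [-180.0, 0.0, -0.0]
ft_force: [-0.0, -0.4, 0.9]
finger_gap: 85.4
grip_force: 0.0
```

Call:
apply_moves:
  deltas:
    - [0.656,-0.677,-0.115,0,0,0,1]
    - [0.656,-0.677,-0.115,0,0,0,1]
    - [0.656,-0.677,-0.115,0,0,0,1]
    - [0.656,-0.677,-0.115,0,0,0,1]
    - [0.656,-0.677,-0.115,0,0,0,1]
    - [0.656,-0.677,-0.115,0,0,0,1]
    - [0.656,-0.677,-0.115,0,0,0,1]
    - [0,0,0,0,0,0,1]

```text
time: 3.15
tool_pos: [540.6, -189.5, 310.6]
tcp_rot: [-180.0, 0.0, 0.1]
ft_force: [-0.4, -0.0, 0.0]
finger_gap: 85.4
grip_force: 0.0
```

```bash
python3 - <<'E'
from h import *
import pickle
s=sense(); print(s["tool_pos"],s["tcp_rot"])
im=snapshot("wrist")[:,:,::-1]; cv2.imwrite("pics/w1.png",im); pickle.dump(s,open("s1.pkl","wb"))
cv2.imwrite("pics/w1b.png",cv2.resize(im,(800,500),interpolation=cv2.INTER_CUBIC))
E
```

```text
[ 540.57129984 -189.45481763  310.61486401] [-1.79973022e+02  7.59771414e-03  1.27080193e-01]
```

View pics/w1b.png

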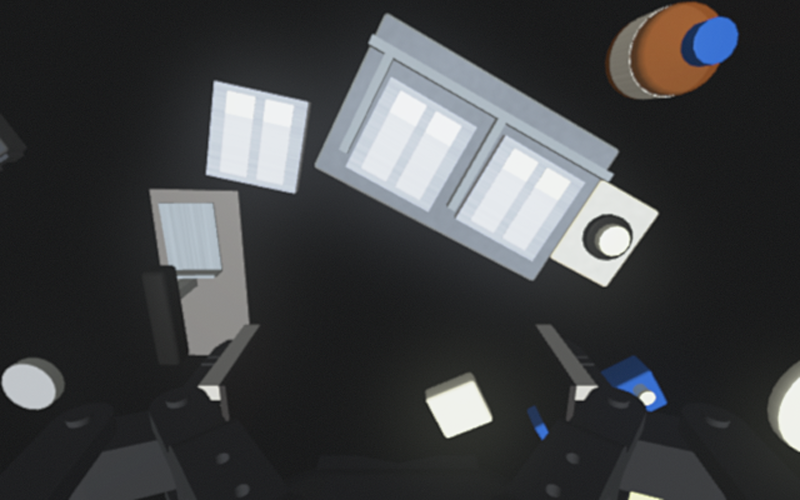

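The wrist view (800x500) shows the warmer deck corners at (388,13), (618,150), (532,280) and (315,166). The fresh plate corners are at (215,80), (310,100), (297,193) and (205,176). The mat, blade and button at (613,240) are all visible too. I'll fit poses to these with the known sizes.

```bash
cat >> h.py <<'E'
def fit(P,uv,model,z,x0=None):
    """planar pose x,y,yaw from pixels of model points (x,y[,dz]) ; prints residual px"""
    m=np.array(model,float); uv=np.array(uv,float); zz=np.broadcast_to(z,len(m))
    def f(p):
        c,s=np.cos(p[2]),np.sin(p[2]); X=np.c_[p[0]+c*m[:,0]-s*m[:,1],p[1]+s*m[:,0]+c*m[:,1],zz]
        return (proj(P,X)-uv).ravel()
    g=unproj(P,uv,zz)[:,:2].mean(0)
    best=min((least_squares(f,[*g,a],loss="soft_l1") for a in (0,.5,-.5)),key=lambda r:r.cost)
    p=best.x; return np.r_[p[:2],np.degrees(p[2])].round(1),np.abs(f(p)).reshape(-1,2).max(1).round(1)
E
python3 - <<'E'
from h import *
import pickle
P=pose("wrist",pickle.load(open("s1.pkl","rb"))); k=1/1.25
A=lambda l:np.array(l)*k
sq=[(44,44),(44,-44),(-44,-44),(-44,44)]
print("warmer",fit(P,A([(388,13),(618,150),(532,280),(315,166)]),[(75,125),(75,-125),(-75,-125),(-75,125)],25))
print("fresh",fit(P,A([(215,80),(310,100),(297,193),(205,176)]),sq,13))
print("mat",fit(P,A([(150,190),(238,190),(248,355),(188,355)]),[(95,45),(95,-45),(-95,-45),(-95,45)],1))
print("blade",unproj(P,A([(158,204),(215,202),(222,270)]),3.5))
print("handle top",unproj(P,A([(142,272),(175,267),(160,363)]),82.5))
print("button",unproj(P,A([(614,240)]),[45]),unproj(P,A([(608,188),(658,210),(606,286),(550,258)]),30))
im=cv2.imread("pics/w1.png")
cv2.imwrite("pics/c2.png",cv2.resize(im[0:230,240:520],None,fx=2.6,fy=2.6,interpolation=cv2.INTER_CUBIC))
cv2.imwrite("pics/c3.png",cv2.resize(im[50:300,100:260],None,fx=2.4,fy=2.4,interpolation=cv2.INTER_CUBIC))
E
```

```text
warmer (array([ 579.5, -254.6,  -28. ]), array([1.3, 2.2, 1.3, 1. ]))
fresh (array([597. , -53.6, -11.4]), array([0.8, 0.9, 0.8, 2.5]))
mat (array([4.496e+02, 1.970e+01, 3.000e-01]), array([0.5, 0.3, 6.2, 8. ]))
blade [[ 5.30890264e+02  5.80374318e+01  3.50000000e+00]
 [ 5.33120322e+02 -1.11277093e+00  3.50000000e+00]
 [ 4.58888293e+02  2.51143538e-01  3.50000000e+00]]
handle top [[484.69863072  37.26755359  82.5       ]
 [489.46913398   7.26609216  82.5       ]
 [393.1411411   35.69038036  82.5       ]]
button [[ 504.95676787 -396.32850238   45.        ]] [[ 552.44596853 -390.79300323   30.        ]
 [ 531.1774631  -442.40665732   30.        ]
 [ 451.95752153 -403.18249566   30.        ]
 [ 481.93146164 -342.66320478   30.        ]]
```

View pics/c2.png

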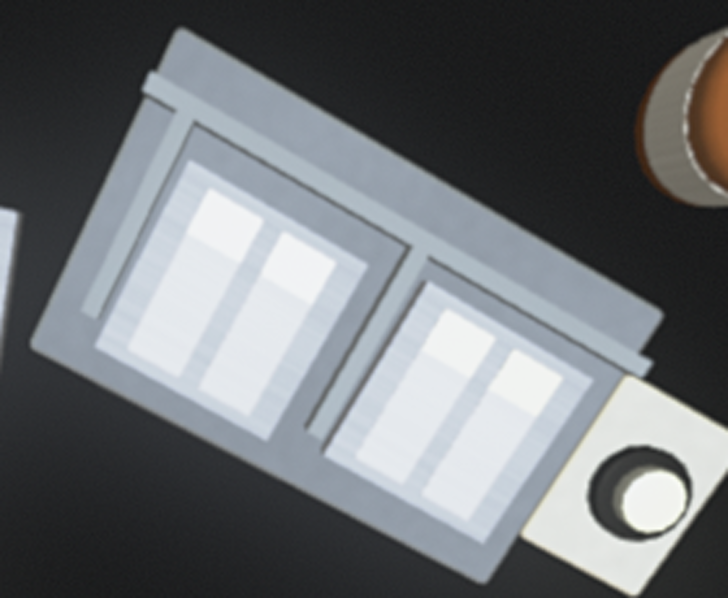

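View pics/c3.png

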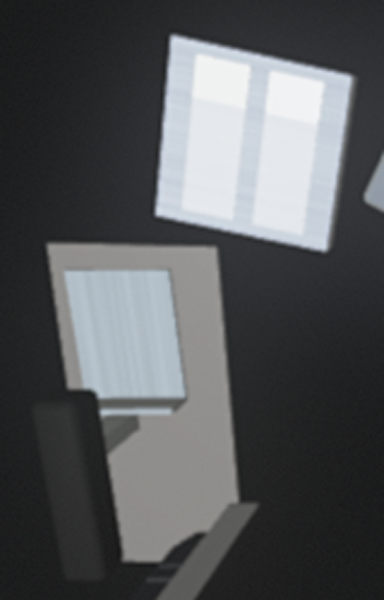

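Refining the warmer and carrier readings from the crops, and moving to a higher view that covers both the mat and the cooler.

Call:
apply_moves:
  deltas:
    - [-0.1,-0.92,-0.18,0,0,0,1]
    - [-0.1,-0.92,-0.18,0,0,0,1]
    - [-0.1,-0.92,-0.18,0,0,0,1]
    - [-0.1,-0.92,-0.18,0,0,0,1]
    - [-0.1,-0.92,-0.18,0,0,0,1]
    - [-0.1,-0.92,-0.18,0,0,0,1]
    - [-0.1,-0.92,-0.18,0,0,0,1]
    - [-0.1,-0.92,-0.18,0,0,0,1]

```text
time: 4.2
tool_pos: [515.2, 29.8, 353.9]
tcp_rot: [180.0, 0.0, -0.1]
ft_force: [0.4, 0.4, 0.8]
finger_gap: 85.5
grip_force: 0.0
```

Call:
apply_moves:
  deltas:
    - [-0.1,-0.92,-0.18,0,0,0,1]
    - [-0.1,-0.92,-0.18,0,0,0,1]
    - [-0.1,-0.92,-0.18,0,0,0,1]
    - [-0.1,-0.92,-0.18,0,0,0,1]
    - [-0.1,-0.92,-0.18,0,0,0,1]
    - [0,0,0,0,0,0,1]
    - [0,0,0,0,0,0,1]

```text
time: 5.08
tool_pos: [500.8, 166.9, 380.7]
tcp_rot: [180.0, 0.0, -0.0]
ft_force: [-0.3, 0.1, -1.1]
finger_gap: 85.5
grip_force: 0.0
```

```bash
python3 - <<'E'
from h import *
import pickle
P=pose("wrist",pickle.load(open("s1.pkl","rb")))
A=lambda l:np.array(l)/2.6+[240,0]
B=lambda l:np.array(l)/2.4+[100,50]
sq=[(44,44),(44,-44),(-44,-44),(-44,44)]
print("warmer",fit(P,A([(180,27),(662,316),(487,583),(31,347)]),[(75,125),(75,-125),(-75,-125),(-75,125)],25))
print("doneL",fit(P,A([(190,160),(368,265),(267,440),(95,348)]),sq,38))
print("doneR",fit(P,A([(428,282),(593,380),(486,543),(325,455)]),sq,38))
print("fence in z39",unproj(P,A([(192,124),(411,247),(429,260),(650,374)]),39).round(1))
print("fresh",fit(P,B([(172,36),(354,75),(328,251),(155,216)]),sq,13))
s=sense(); print(s["tool_pos"],s["tcp_rot"])
im=snapshot("wrist")[:,:,::-1]; cv2.imwrite("pics/w2.png",im); pickle.dump(s,open("s2.pkl","wb"))
cv2.imwrite("pics/c4.png",cv2.resize(im[0:330,60:500],None,fx=1.8,fy=1.8,interpolation=cv2.INTER_CUBIC))
E
```

```text
warmer (array([ 578.8, -254.8,  -27.9]), array([0.3, 2.1, 1.5, 0.7]))
doneL (array([ 590.4, -201.1,  -28.5]), array([0.3, 0. , 0. , 0.4]))
doneR (array([ 541.2, -305.4,  -28.4]), array([0.2, 0.3, 0.6, 0.3]))
fence in z39 [[ 664.2 -184.5   39. ]
 [ 615.6 -278.7   39. ]
 [ 610.2 -286.9   39. ]
 [ 561.4 -389.5   39. ]]
fresh (array([596.4, -52.8, 708.2]), array([0.2, 0.8, 0.4, 1.1]))
[500.76801008 166.91721448 380.67898847] [ 1.79958709e+02  2.51656892e-02 -3.96898566e-02]
```

View pics/c4.png

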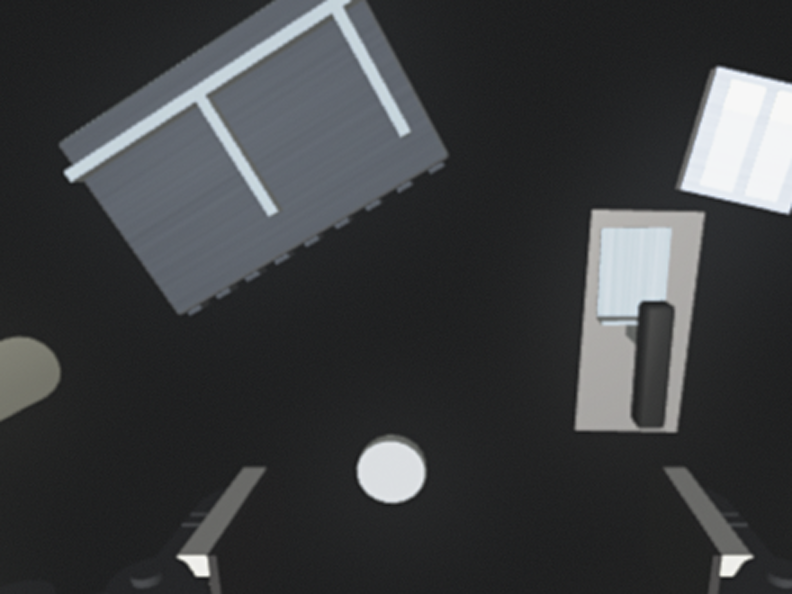

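The view from above the mat (c4) shows blade tip corners at (601,227) and (671,228), and the handle from (657,301) to (648,427). The cooler corners are at (60,143), (182,315) and (447,156), and its fence front ends at (271,214) and (406,135).

```bash
python3 - <<'E'
from h import *
import pickle
P=pose("wrist",pickle.load(open("s1.pkl","rb")))
A=lambda l:np.array(l)/2.6+[240,0]
print("warmer",fit(P,A([(180,27),(662,316),(487,583),(31,347),(82,315),(98,320),(307,428),(322,437),(642,376),(653,362),(150,72),(142,90)]),
 [(75,125),(75,-125),(-75,-125),(-75,125),(-47,109),(-47,101),(-47,-5),(-47,-13),(44,-125),(52,-125),(52,125),(44,125)],[25]*4+[39]*8))
P=pose("wrist",pickle.load(open("s2.pkl","rb")))
A=lambda l:np.array(l)/1.8+[60,0]
print("cooler",fit(P,A([(60,143),(182,315),(447,156),(265,217),(277,211),(401,138),(411,132),(64,172),(72,182)]),
 [(75,125),(-75,125),(-75,-125),(-47,13),(-47,5),(-47,-101),(-47,-109),(52,125),(44,125)],[25]*3+[39]*6))
print("mat",fit(P,A([(592,209),(705,212),(677,432),(575,429)]),[(95,45),(95,-45),(-95,-45),(-95,45)],1))
print("lifter",fit(P,A([(601,227),(671,228),(657,301),(648,427)]),[(72,28),(72,-28),(25,0),(-70,0)],[3.5,3.5,82.5,82.5]))
print("fresh",unproj(P,A([(716,67),(680,187),(789,213)]),13).round(1))
print("handle",unproj(P,A([(657,301),(648,427)]),82.5).round(1))
E
```

```text
warmer (array([ 579.4, -254.5,  -27.7]), array([0.7, 1.9, 0.9, 1. , 1.6, 0.2, 0.9, 0.6, 0.4, 0.5, 0.6, 0.6]))
cooler (array([590.9, 324. ,  29.1]), array([1.8, 2. , 1. , 2.2, 0.4, 0.5, 0.7, 0.7, 0.2]))
mat (array([ 450.1,   20.8, -361.2]), array([0.5, 0.3, 0.7, 0.3]))
lifter (array([ 4.616e+02,  2.950e+01, -3.000e-01]), array([0.6, 1. , 1.4, 0.5]))
fresh [[ 6.490e+02 -1.850e+01  1.300e+01]
 [ 5.639e+02 -6.000e-01  1.300e+01]
 [ 5.442e+02 -8.810e+01  1.300e+01]]
handle [[488.   31.2  82.5]
 [392.3  29.4  82.5]]
```

Call:
apply_moves:
  deltas:
    - [-0.14,0.57,0.87,0,0,0,1]
    - [-0.14,0.57,0.87,0,0,0,1]
    - [-0.14,0.57,0.87,0,0,0,1]
    - [-0.14,0.57,0.87,0,0,0,1]
    - [-0.14,0.57,0.87,0,0,0,1]
    - [-0.14,0.57,0.87,0,0,0,1]
    - [-0.14,0.58,0.87,0,0,0,1]
    - [-0.14,0.58,0.87,0,0,0,1]

```text
time: 6.12
tool_pos: [466.7, 28.9, 171.2]
tcp_rot: [180.0, 0.0, -0.1]
ft_force: [0.7, -0.5, 0.0]
finger_gap: 85.0
grip_force: 0.0
```

Call:
apply_moves:
  deltas:
    - [0,0,0.6,0,0,0,1]
    - [0,0,0.6,0,0,0,1]
    - [0,0,0.6,0,0,0,1]
    - [0,0,0.6,0,0,0,1]
    - [0,0,0.6,0,0,0,1]
    - [0,0,0.3,0,0,0,1]
    - [0,0,0.2,0,0,0,1]
    - [0,0,0,0,0,0,1]

```text
time: 7.12
tool_pos: [467.1, 30.6, 67.1]
tcp_rot: [-180.0, 0.0, -0.0]
ft_force: [-0.9, -0.3, 0.9]
finger_gap: 85.4
grip_force: 0.0
```

```bash
python3 - <<'E'
from h import *
import pickle
s=sense(); print(s["tool_pos"],s["tcp_rot"],s["ft_force"],s["joint_pos"])
E
```

```text
[467.14601546  30.64997132  67.10679984] [-1.79999592e+02  1.38812420e-02 -4.38030823e-03] [-0.85475193 -0.25519559  0.8746392 ] [-2.52478936e+00 -3.46573992e+00  1.15957538e+02 -2.19138579e-04
  6.75220878e+01  8.74796748e+01]
```

Call:
apply_moves:
  deltas:
    - [0,0,0.07,0,0,0,0.5]
    - [0,0,0,0,0,0,0]
    - [0,0,0,0,0,0,0]
    - [0,0,0,0,0,0,0]
    - [0,0,0,0,0,0,0]
    - [0,0,0,0,0,0,0]
  grip_force: 100

```text
time: 7.88
tool_pos: [467.3, 30.5, 65.3]
tcp_rot: [180.0, -0.0, -0.0]
ft_force: [-0.4, -0.0, 2.2]
finger_gap: 20.5
grip_force: 97.6
```

```bash
python3 - <<'E'
from h import *
for i in range(3):
    s=sense(); print(s["time"],s["tool_pos"].round(2),s["tcp_rot"].round(2),s["ft_force"].round(2),s["finger_gap"],s["grip_force"])
    im=snapshot("wrist")[:,:,::-1]
cv2.imwrite("pics/w3.png",im)
E
```

```text
7.875 [467.32  30.46  65.34] [ 1.7999e+02 -2.0000e-02 -2.0000e-02] [-0.37 -0.    2.24] 20.543622994627555 97.5945496559143
7.925 [467.33  30.47  65.35] [ 1.7999e+02 -2.0000e-02 -2.0000e-02] [-0.36 -1.73  1.67] 20.27253019750151 97.63891696929932
7.975 [467.3   30.47  65.33] [ 1.7999e+02 -2.0000e-02 -1.0000e-02] [-1.44 -1.07  2.22] 20.707823749044916 97.68055558204651
```

View pics/w3.png

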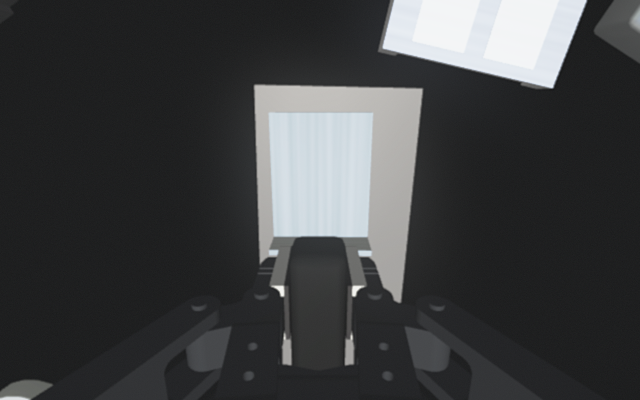

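The spatula is gripped (gap 20.5 mm), with the blade tip at (269,112)-(373,113) and the fresh carrier's front corners at (380,52) and (553,88). I'll calibrate the blade relative to the tool.

```bash
cat >> h.py <<'E'
OFF=np.array([6.,0.])  # tool minus lifter origin in lifter axes
def tool(lx,ly,zb,yaw):
    c,s=np.cos(np.radians(yaw)),np.sin(np.radians(yaw)); return [lx+c*OFF[0]-s*OFF[1],ly+s*OFF[0]+c*OFF[1],zb+64.5,yaw]
def rel(obj,dx,dy,zb):
    """tool pose for lifter origin at dx,dy in the frame obj(x,y,yaw)"""
    c,s=np.cos(np.radians(obj[2])),np.sin(np.radians(obj[2])); return tool(obj[0]+c*dx-s*dy,obj[1]+s*dx+c*dy,zb,obj[2])
E
python3 - <<'E'
from h import *
P=pose("wrist")
X=unproj(P,[(269,112),(373,113),(273,238),(369,238),(380,52),(553,88)],[3.8,3.8,3.8,3.8,13,13]).round(1);print(X)
print("heel top",unproj(P,[(273,238),(369,238)],22.8).round(1))
print(proj(P,[[461,30,3.8],[461,2,3.8],[461,30,22.8],[461,58,22.8]]).round(0))
fr=np.array([596.4,-52.8,-11.6])
d=[590.4,-201.1,-28.5]
for z,x in ((28,-131),(28,-46)): print(np.round(rel(d,x,0,z),1))
E
```

```text
[[ 5.323e+02  5.700e+01  3.800e+00]
 [ 5.318e+02  5.000e-01  3.800e+00]
 [ 4.585e+02  5.760e+01  3.800e+00]
 [ 4.585e+02 -4.000e-01  3.800e+00]
 [ 5.613e+02 -1.000e-01  1.300e+01]
 [ 5.444e+02 -8.860e+01  1.300e+01]]
heel top [[466.6  54.9  22.8]
 [466.6   2.6  22.8]]
[[319. 234.]
 [365. 234.]
 [319. 247.]
 [268. 247.]]
[ 480.5 -141.5   92.5  -28.5]
[ 555.2 -182.    92.5  -28.5]
```

```bash
sed -i 's/^OFF=.*/OFF=np.array([7.2,1.5])/' h.py; python3 - <<'E'
from h import *
d=[590.4,-201.1,-28.5]
s=[467.3,30.5,65.3,0]
a=rel(d,-135,0,28); b=rel(d,-46.5,0,28)
print(np.round(a,1),np.round(b,1))
plan([[467.3,30.5,140,-28.5],[a[0],a[1],140,-28.5],a],0,start=s)
plan([b],0,start=a,step=12)
E
```

```text
[ 478.8 -138.8   92.5  -28.5] [ 556.6 -181.    92.5  -28.5]
[[0,0,-0.356,0,0,0.888,0],[0,0,-0.356,0,0,0.888,0],[0,0,-0.356,0,0,0.888,0],[0,0,-0.356,0,0,0.888,0],[0,0,-0.355,0,0,0.889,0],[0,0,-0.355,0,0,0.888,0],[0,0,-0.356,0,0,0.889,0],[0.433,0.682,0,0,0,0,0]]
[[0.433,0.682,0,0,0,0,0],[0.433,0.682,0,0,0,0,0],[0.433,0.683,0,0,0,0,0],[0.433,0.682,0,0,0,0,0],[0.432,0.683,0,0,0,0,0],[0.433,0.682,0,0,0,0,0],[0,0,0.792,0,0,0,0],[0,0,0.791,0,0,0,0]]
[[0.369,0,0,0,0,0,0],[0.369,0,0,0,0,0,0],[0.369,0,0,0,0,0,0],[0.369,0,0,0,0,0,0],[0.368,0,0,0,0,0,0],[0.369,0,0,0,0,0,0],[0.368,0,0,0,0,0,0],[0.369,0,0,0,0,0,0]]
```

Call:
apply_moves:
  deltas:
    - [0,0,-0.356,0,0,0.888,0]
    - [0,0,-0.356,0,0,0.888,0]
    - [0,0,-0.356,0,0,0.888,0]
    - [0,0,-0.356,0,0,0.888,0]
    - [0,0,-0.356,0,0,0.888,0]
    - [0,0,-0.356,0,0,0.888,0]
    - [0,0,-0.356,0,0,0.888,0]
    - [0.433,0.683,0,0,0,0,0]

```text
time: 9.02
tool_pos: [469.0, 7.2, 140.4]
tcp_rot: [-179.9, -0.0, -28.4]
ft_force: [-0.0, -0.5, -2.0]
finger_gap: 20.5
grip_force: 97.8
```

Call:
apply_moves:
  deltas:
    - [0.433,0.683,0,0,0,0,0]
    - [0.433,0.683,0,0,0,0,0]
    - [0.433,0.683,0,0,0,0,0]
    - [0.433,0.683,0,0,0,0,0]
    - [0.433,0.683,0,0,0,0,0]
    - [0.433,0.683,0,0,0,0,0]
    - [0,0,0.7,0,0,0,0]
    - [0,0,0.7,0,0,0,0]

```text
time: 10.02
tool_pos: [478.4, -139.1, 97.0]
tcp_rot: [-180.0, 0.0, -28.6]
ft_force: [0.7, -0.4, -1.5]
finger_gap: 21.0
grip_force: 98.0
```

Call:
apply_moves:
  deltas:
    - [0,0,0.18,0,0,0,0]
    - [0,0,0,0,0,0,0]
    - [0,0,0,0,0,0,0]

```text
time: 10.4
tool_pos: [479.3, -139.0, 93.5]
tcp_rot: [-180.0, -0.1, -28.5]
ft_force: [-0.1, 0.0, -1.9]
finger_gap: 20.8
grip_force: 98.0
```

```bash
python3 - <<'E'
from h import *
s=sense(); print(s["time"],s["tool_pos"].round(2),s["tcp_rot"].round(2),s["ft_force"].round(2),s["finger_gap"])
im=snapshot("wrist")[:,:,::-1]
cv2.imwrite("pics/w4.png",im)
P=pose("wrist",s); d=[590.4,-201.1,-28.5]
c,q=np.cos(np.radians(d[2])),np.sin(np.radians(d[2]))
# expected pixels of the carrier plate corners and blade tip corners
print(proj(P,[[d[0]+c*x-q*y,d[1]+q*x+c*y,38] for x,y in((-44,44),(-44,-44),(44,44),(44,-44))]).round(0))
E
```

```text
10.4 [ 479.28 -139.01   93.46] [-1.7999e+02 -8.0000e-02 -2.8490e+01] [-0.06  0.03 -1.88] 20.802596286170623
[[ 234.   76.]
 [ 407.   76.]
 [ 220. -138.]
 [ 422. -138.]]
```

View pics/w4.png

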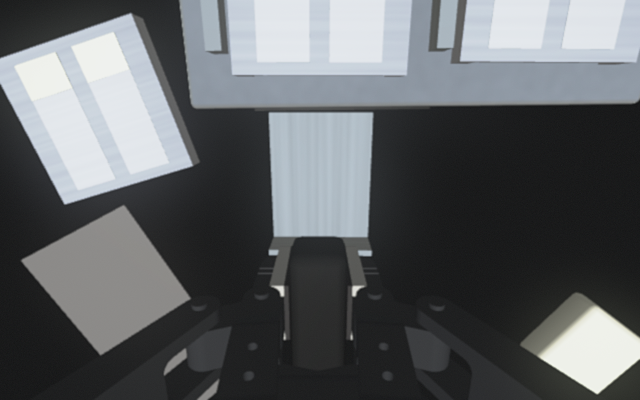

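The carrier's front edge is at (232,74)-(408,74), centred on the blade at (269–373), so the alignment is good. Inserting.

Call:
apply_moves:
  deltas:
    - [0.1,0,0.03,0,0,0,0]
    - [0.4,0,0,0,0,0,0]
    - [0.4,0,0,0,0,0,0]
    - [0.4,0,0,0,0,0,0]
    - [0.4,0,0,0,0,0,0]
    - [0.4,0,0,0,0,0,0]
    - [0.4,0,0,0,0,0,0]
    - [0.4,0,0,0,0,0,0]

```text
time: 11.45
tool_pos: [555.8, -180.8, 91.5]
tcp_rot: [180.0, 0.0, -28.5]
ft_force: [-0.1, -0.0, -1.4]
finger_gap: 20.6
grip_force: 98.0
```

Call:
apply_moves:
  deltas:
    - [0.05,0,0,0,0,0,0]
    - [0,0,-0.2,0,0,0,0]
    - [0,0,-0.2,0,0,0,0]
    - [0,0,-0.2,0,0,0,0]
    - [0,0,0,0,0,0,0]

```text
time: 12.08
tool_pos: [556.8, -181.2, 110.6]
tcp_rot: [-180.0, -0.1, -28.5]
ft_force: [-0.3, -0.2, -3.7]
finger_gap: 20.5
grip_force: 98.0
```

```bash
python3 - <<'E'
from h import *
s=sense(); print(s["time"],s["tool_pos"].round(2),s["tcp_rot"].round(2),s["ft_force"].round(2),s["finger_gap"])
im=snapshot("wrist")[:,:,::-1]
cv2.imwrite("pics/w5.png",im)
E
```

```text
12.075 [ 556.8  -181.23  110.62] [-1.7999e+02 -9.0000e-02 -2.8500e+01] [-0.32 -0.23 -3.72] 20.463482847863148
```

View pics/w5.png

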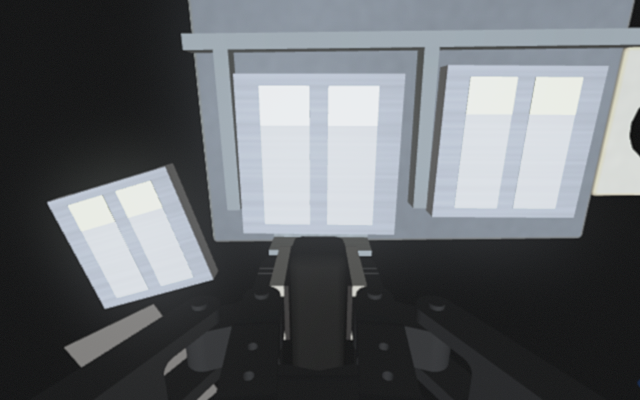

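The carrier is on the blade and square, with the force up by about 2 N. Next is planning the transport to the left place of the cooler (slot0).

```bash
python3 - <<'E'
from h import *
C=[590.9,324,29.1]
s=[556.8,-181.2,110.6,-28.5]
h=rel(C,-56,64,78); print(np.round(h,1))
plan([[*s[:2],142.5,29.1]],0,start=s)
plan([h],0,start=[*s[:2],142.5,29.1],step=24)
E
```

```text
[516.4 357.5 142.5  29.1]
[[0,0,-0.076,0,0,-0.898,0],[0,0,-0.076,0,0,-0.898,0],[0,0,-0.076,0,0,-0.898,0],[0,0,-0.076,0,0,-0.897,0],[0,0,-0.076,0,0,-0.898,0],[0,0,-0.076,0,0,-0.897,0],[0,0,-0.076,0,0,-0.898,0],[0,0,-0.076,0,0,-0.897,0]]
[[0,0,-0.076,0,0,-0.898,0],[0,0,-0.076,0,0,-0.897,0],[0,0,-0.076,0,0,-0.898,0],[0,0,-0.076,0,0,-0.897,0],[0,0,-0.076,0,0,-0.898,0],[0,0,-0.075,0,0,-0.897,0]]
[[0.329,-0.711,0,0,0,0,0],[0.329,-0.711,0,0,0,0,0],[0.328,-0.711,0,0,0,0,0],[0.329,-0.711,0,0,0,0,0],[0.328,-0.711,0,0,0,0,0],[0.329,-0.711,0,0,0,0,0],[0.328,-0.711,0,0,0,0,0],[0.329,-0.71,0,0,0,0,0]]
[[0.328,-0.711,0,0,0,0,0],[0.329,-0.71,0,0,0,0,0],[0.328,-0.711,0,0,0,0,0],[0.329,-0.71,0,0,0,0,0],[0.328,-0.711,0,0,0,0,0],[0.329,-0.71,0,0,0,0,0],[0.328,-0.711,0,0,0,0,0],[0.329,-0.71,0,0,0,0,0]]
[[0.328,-0.711,0,0,0,0,0],[0.329,-0.71,0,0,0,0,0],[0.328,-0.711,0,0,0,0,0],[0.329,-0.71,0,0,0,0,0],[0.328,-0.711,0,0,0,0,0],[0.329,-0.71,0,0,0,0,0],[0.328,-0.711,0,0,0,0,0]]
```

Call:
apply_moves:
  deltas:
    - [0,0,-0.5,0,0,0,0]
    - [0,0,-0.56,0,0,0,0]
    - [0,0,0,0,0,-0.5,0]
    - [0,0,0,0,0,-0.92,0]
    - [0,0,0,0,0,-0.93,0]
    - [0,0,0,0,0,-0.93,0]
    - [0,0,0,0,0,-0.93,0]
    - [0,0,0,0,0,-0.93,0]

```text
time: 13.12
tool_pos: [557.0, -181.4, 143.1]
tcp_rot: [180.0, -0.1, -4.8]
ft_force: [-0.3, -0.0, -2.9]
finger_gap: 20.8
grip_force: 98.1
```

Call:
apply_moves:
  deltas:
    - [0,0,0,0,0,-0.93,0]
    - [0,0,0,0,0,-0.93,0]
    - [0,0,0,0,0,-0.93,0]
    - [0,0,0,0,0,-0.93,0]
    - [0,0,0,0,0,-0.93,0]
    - [0,0,0,0,0,-0.93,0]
    - [0,0,0,0,0,-0.93,0]
    - [0,0,0,0,0,-0.92,0]

```text
time: 14.12
tool_pos: [557.0, -181.4, 143.0]
tcp_rot: [179.9, -0.1, 29.3]
ft_force: [0.2, -0.8, -3.3]
finger_gap: 20.3
grip_force: 98.1
```

Call:
apply_moves:
  deltas:
    - [0.15,-0.3,0,0,0,0,0]
    - [0.25,-0.55,0,0,0,0,0]
    - [0.33,-0.71,0,0,0,0,0]
    - [0.33,-0.71,0,0,0,0,0]
    - [0.33,-0.71,0,0,0,0,0]
    - [0.33,-0.71,0,0,0,0,0]
    - [0.33,-0.71,0,0,0,0,0]
    - [0.33,-0.71,0,0,0,0,0]

```text
time: 15.12
tool_pos: [543.7, -10.4, 141.7]
tcp_rot: [-180.0, -0.0, 29.1]
ft_force: [0.4, -0.2, -3.3]
finger_gap: 20.6
grip_force: 98.2
```

Call:
apply_moves:
  deltas:
    - [0.33,-0.71,0,0,0,0,0]
    - [0.33,-0.71,0,0,0,0,0]
    - [0.33,-0.71,0,0,0,0,0]
    - [0.33,-0.71,0,0,0,0,0]
    - [0.33,-0.71,0,0,0,0,0]
    - [0.33,-0.71,0,0,0,0,0]
    - [0.33,-0.71,0,0,0,0,0]
    - [0.33,-0.71,0,0,0,0,0]

```text
time: 16.12
tool_pos: [529.6, 176.9, 141.8]
tcp_rot: [-180.0, -0.0, 29.1]
ft_force: [0.8, 0.2, -3.5]
finger_gap: 20.4
grip_force: 98.2
```

Call:
apply_moves:
  deltas:
    - [0.33,-0.71,0,0,0,0,0]
    - [0.33,-0.71,0,0,0,0,0]
    - [0.33,-0.71,0,0,0,0,0]
    - [0.33,-0.71,0,0,0,0,0]
    - [0.33,-0.71,0,0,0,0,0]
    - [0.3,-0.65,0,0,0,0,0]
    - [0.2,-0.45,0,0,0,0,0]
    - [0,0,0,0,0,0,0]

```text
time: 17.12
tool_pos: [518.5, 329.3, 141.4]
tcp_rot: [-180.0, 0.0, 29.2]
ft_force: [0.6, -1.2, -3.6]
finger_gap: 20.5
grip_force: 98.1
```

Call:
apply_moves:
  deltas:
    - [0,-0.2,0,0,0,0,0]
    - [0,0,0,0,0,0,0]
    - [0,0,0,0,0,0,0]

```text
time: 17.5
tool_pos: [516.2, 333.0, 141.4]
tcp_rot: [180.0, 0.0, 29.1]
ft_force: [0.1, -0.3, -2.7]
finger_gap: 20.4
grip_force: 98.3
```

```bash
python3 - <<'E'
from h import *
import pickle
s=sense(); print(s["time"],s["tool_pos"].round(2),s["tcp_rot"].round(2),s["ft_force"].round(2),s["finger_gap"])
im=snapshot("wrist")[:,:,::-1]; pickle.dump(s,open("s6.pkl","wb"))
cv2.imwrite("pics/w6.png",cv2.resize(im,(800,500),interpolation=cv2.INTER_CUBIC))
E
```

```text
17.5 [516.17 332.98 141.42] [179.99   0.    29.08] [ 0.07 -0.34 -2.66] 20.354698495617043
```

View pics/w6.png

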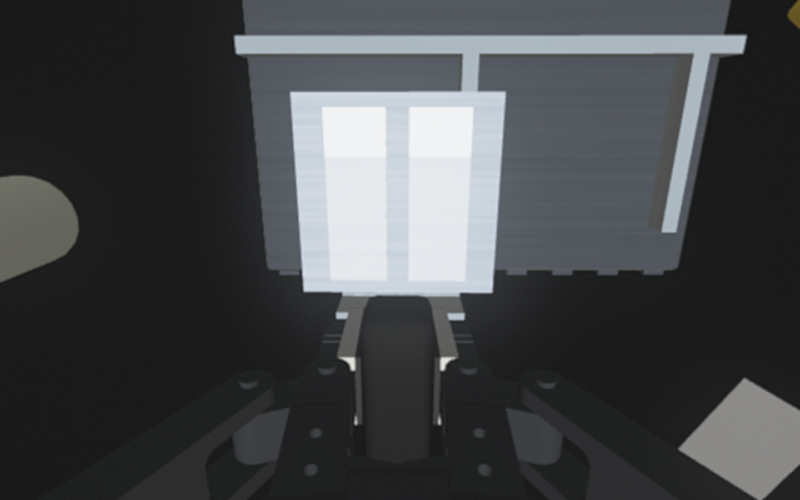

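The carrier is above the cooler and square. Fence ends are at (237,53), (744,53) and (661–677,232), deck front corners at (268,270) and (677,270), and the carrier front edge at (304–492,292). I'll refine the cooler pose and the carrier's offset on the blade.

```bash
python3 - <<'E'
from h import *
import pickle
s=pickle.load(open("s6.pkl","rb")); P=pose("wrist",s)
A=lambda l:np.array(l)/1.25
f,r=fit(P,A([(268,270),(677,270),(237,53),(744,53),(661,232),(677,232),(462,54),(478,54)]),[(-75,125),(-75,-125),(44,125),(44,-125),(-47,-101),(-47,-109),(44,13),(44,5)],[25,25]+[39]*6); print("cooler",f,r)
zb=s["tool_pos"][2]-64.5
c,r=fit(P,A([(290,92),(505,92),(492,292),(304,292)]),[(44,44),(44,-44),(-44,-44),(-44,44)],zb-6+13); print("carrier",c,r)
cs,sn=np.cos(np.radians(f[2])),np.sin(np.radians(f[2])); d=c[:2]-f[:2]
rl=np.array([cs*d[0]+sn*d[1],-sn*d[0]+cs*d[1]]); print("carrier in cooler",rl)
# move needed (tool axes: x fwd, y right) to reach (-8, 57+6)
print("fwd,left",np.array([-8,63])-rl)
E
```

```text
cooler [591.7 322.9  29.1] [0.4 0.7 1.2 2.9 0.8 2.1 0.9 1. ]
carrier [551.3 352.7  29.2] [0.7 0.5 0.7 0.6]
carrier in cooler [-20.80760347  45.68636162]
fwd,left [12.80760347 17.31363838]
```

Call:
apply_moves:
  deltas:
    - [0.22,-0.29,0,0,0,0,0]
    - [0.21,-0.29,0,0,0,0,0]
    - [0,0,0,0,0,0,0]
    - [0,0,0.37,0,0,0,0]
    - [0,0,0.37,0,0,0,0]
    - [0,0,0.37,0,0,0,0]
    - [0,0,0.3,0,0,0,0]
    - [0,0,0,0,0,0,0]

```text
time: 18.55
tool_pos: [518.2, 354.5, 97.8]
tcp_rot: [-180.0, 0.1, 29.1]
ft_force: [0.4, -0.0, -3.5]
finger_gap: 20.3
grip_force: 98.2
```

Call:
apply_moves:
  deltas:
    - [0,0,0.07,0,0,0,0]
    - [0,0,0.05,0,0,0,0]
    - [0,0,0.05,0,0,0,0]
    - [0,0,0.05,0,0,0,0]
    - [0,0,0,0,0,0,0]
    - [0,0,0,0,0,0,0]

```text
time: 19.3
tool_pos: [518.9, 355.0, 92.6]
tcp_rot: [-180.0, -0.0, 29.1]
ft_force: [0.1, -0.2, -1.9]
finger_gap: 20.9
grip_force: 98.2
```

Call:
apply_moves:
  deltas:
    - [0.05,0,0,0,0,0,0]
    - [0.05,0,0,0,0,0,0]
    - [0.05,0,0,0,0,0,0]
    - [0.05,0,0,0,0,0,0]
    - [0,0,0,0,0,0,0]

```text
time: 19.92
tool_pos: [524.1, 357.8, 92.4]
tcp_rot: [180.0, 0.0, 29.1]
ft_force: [-0.7, -0.6, -0.5]
finger_gap: 20.8
grip_force: 98.5
```

Call:
apply_moves:
  deltas:
    - [0.05,0,0,0,0,0,0]
    - [0.05,0,0,0,0,0,0]
    - [0,0,0,0,0,0,0]

```text
time: 20.3
tool_pos: [526.9, 359.4, 92.4]
tcp_rot: [180.0, -0.0, 29.1]
ft_force: [0.1, 0.5, -2.1]
finger_gap: 20.7
grip_force: 98.4
```

Call:
apply_moves:
  deltas:
    - [0.03,0,0,0,0,0,0]
    - [0.03,0,0,0,0,0,0]
    - [0,0,0,0,0,0,0]

```text
time: 20.68
tool_pos: [528.4, 360.2, 92.5]
tcp_rot: [-180.0, -0.0, 29.1]
ft_force: [-0.2, -0.8, -2.1]
finger_gap: 20.8
grip_force: 98.4
```

Call:
apply_moves:
  deltas:
    - [0.03,0,0,0,0,0,0]
    - [0,0,0,0,0,0,0]

```text
time: 20.92
tool_pos: [528.7, 360.5, 92.5]
tcp_rot: [-180.0, 0.1, 29.1]
ft_force: [-3.4, -2.0, -0.6]
finger_gap: 20.6
grip_force: 98.5
```

Call:
apply_moves:
  deltas:
    - [0,0.1,0,0,0,0,0]
    - [0,0.1,0,0,0,0,0]
    - [0,0.1,0,0,0,0,0]
    - [0,0,0,0,0,0,0]

```text
time: 21.42
tool_pos: [533.1, 352.6, 92.2]
tcp_rot: [-180.0, 0.1, 29.1]
ft_force: [-5.3, 0.8, -1.6]
finger_gap: 20.5
grip_force: 98.4
```

Call:
apply_moves:
  deltas:
    - [0,0.04,0,0,0,0,0]
    - [0,0.04,0,0,0,0,0]
    - [0,0,0,0,0,0,0]

```text
time: 21.8
tool_pos: [534.1, 350.7, 92.2]
tcp_rot: [-180.0, 0.1, 29.1]
ft_force: [-5.3, 1.2, -1.9]
finger_gap: 21.0
grip_force: 98.4
```

Call:
apply_moves:
  deltas:
    - [0,0.03,0,0,0,0,0]
    - [0,0,0,0,0,0,0]

```text
time: 22.05
tool_pos: [534.5, 350.0, 92.2]
tcp_rot: [-180.0, 0.0, 29.1]
ft_force: [-5.6, 1.4, -1.4]
finger_gap: 20.6
grip_force: 98.5
```

Call:
apply_moves:
  deltas:
    - [0,0.03,0,0,0,0,0]
    - [0,0,0,0,0,0,0]

```text
time: 22.3
tool_pos: [534.6, 349.8, 92.3]
tcp_rot: [-179.9, 0.0, 29.1]
ft_force: [-6.0, 3.5, -0.9]
finger_gap: 20.2
grip_force: 98.4
```

Call:
apply_moves:
  deltas:
    - [0,0.03,0,0,0,0,0]
    - [0.03,0,0,0,0,0,0]
    - [0,0,0,0,0,0,0]

```text
time: 22.68
tool_pos: [535.0, 349.8, 92.3]
tcp_rot: [-179.9, 0.1, 29.2]
ft_force: [-10.5, 3.3, 1.1]
finger_gap: 20.5
grip_force: 98.8
```

```bash
python3 - <<'E'
from h import *
s=sense(); print(s["tool_pos"].round(2),s["tcp_rot"].round(2),s["ft_force"].round(2))
im=snapshot("wrist")[:,:,::-1]; cv2.imwrite("pics/w7.png",im)
g=cv2.cvtColor(im,cv2.COLOR_BGR2GRAY)
P=pose("wrist",s); C=[591.7,322.9,29.1]
c,q=np.cos(np.radians(C[2])),np.sin(np.radians(C[2]))
W=lambda x,y,z:[C[0]+c*x-q*y,C[1]+q*x+c*y,z]
print(proj(P,[W(x,57+y,38) for x,y in((44,44),(44,-44),(-44,-44),(-44,44))]).round(0))
for col in (290,320,350): print(col,[int(v) for v in g[30:110:2,col]])
for r in (150,):print(r,[int(v) for v in g[r,200:440:4]])
E
```

```text
[535.   349.78  92.29] [-1.7986e+02  1.3000e-01  2.9160e+01] [-10.53   3.32   1.09]
[[221.  81.]
 [394.  81.]
 [384. 241.]
 [233. 241.]]
290 [89, 88, 88, 90, 89, 88, 89, 90, 90, 93, 94, 95, 94, 94, 94, 94, 95, 164, 183, 182, 183, 183, 183, 183, 184, 172, 207, 214, 212, 210, 210, 209, 233, 242, 242, 242, 242, 242, 242, 242]
320 [89, 89, 89, 89, 89, 89, 88, 90, 91, 93, 93, 95, 95, 94, 93, 93, 94, 163, 183, 183, 183, 183, 183, 183, 183, 179, 208, 213, 211, 209, 211, 210, 238, 243, 242, 242, 242, 242, 242, 242]
350 [90, 90, 89, 89, 88, 88, 87, 89, 91, 91, 91, 94, 94, 93, 93, 92, 95, 164, 184, 183, 182, 184, 183, 184, 184, 179, 206, 212, 210, 207, 210, 208, 237, 243, 242, 242, 242, 242, 242, 242]
150 [92, 93, 93, 94, 95, 95, 190, 209, 209, 210, 211, 211, 227, 232, 232, 232, 232, 232, 232, 233, 233, 233, 233, 233, 232, 214, 214, 214, 214, 229, 233, 232, 232, 233, 233, 232, 233, 232, 232, 232, 231, 228, 209, 210, 210, 209, 208, 201, 186, 184, 184, 179, 96, 97, 95, 94, 94, 94, 93, 92]
```

The profiles show the carrier touching the back fence evenly at three columns, and touching the side fence. Retracting next, then on to the second finished carrier.

```bash
python3 - <<'E'
from h import *
d=[541.2,-305.4,-28.4]
a=rel(d,-150,0,78); print(np.round(a,1))
plan([a],0,start=[444.2,307.3,142.3,-28.4],step=29)
E
```

```text
[ 416.3 -236.2  142.5  -28.4]
[[0.41,0.862,0,0,0,0,0],[0.41,0.862,0,0,0,0,0],[0.41,0.862,0,0,0,0,0],[0.411,0.862,0,0,0,0,0],[0.41,0.862,0,0,0,0,0],[0.411,0.862,0,0,0,0,0],[0.41,0.862,-0.001,0,0,0,0],[0.411,0.862,0,0,0,0,0]]
[[0.41,0.862,-0.001,0,0,0,0],[0.411,0.862,0,0,0,0,0],[0.41,0.862,-0.001,0,0,0,0],[0.411,0.862,0,0,0,0,0],[0.41,0.862,-0.001,0,0,0,0],[0.411,0.862,0,0,0,0,0],[0.41,0.862,-0.001,0,0,0,0],[0.411,0.862,0,0,0,0,0]]
[[0.41,0.862,-0.001,0,0,0,0],[0.411,0.862,0,0,0,0,0],[0.41,0.862,-0.001,0,0,0,0]]
```

Call:
apply_moves:
  deltas:
    - [-0.02,-0.23,0,0,0,0,0]
    - [-0.1,0,0,0,0,0,0]
    - [-0.6,0,0,0,0,0,0]
    - [-0.88,0,0,0,0,0,0]
    - [-0.88,0,0,0,0,0,0]
    - [-0.88,0,0,0,0,0,0]
    - [0,0,-0.8,0,0,0,0]
    - [0,0,-0.87,0,0,0,0]

```text
time: 23.72
tool_pos: [445.6, 305.4, 143.4]
tcp_rot: [180.0, -0.1, 29.1]
ft_force: [0.1, -0.2, -2.5]
finger_gap: 20.5
grip_force: 98.8
```

Call:
apply_moves:
  deltas:
    - [0,0,0,0,0,0.9,0]
    - [0,0,0,0,0,0.9,0]
    - [0,0,0,0,0,0.9,0]
    - [0,0,0,0,0,0.9,0]
    - [0,0,0,0,0,0.9,0]
    - [0,0,0,0,0,0.9,0]
    - [0,0,0,0,0,0.9,0]
    - [0,0,0,0,0,0.9,0]

```text
time: 24.72
tool_pos: [446.3, 305.7, 143.3]
tcp_rot: [-179.9, -0.1, -4.0]
ft_force: [-0.1, 0.6, -1.2]
finger_gap: 20.7
grip_force: 98.8
```

Call:
apply_moves:
  deltas:
    - [0,0,0,0,0,0.9,0]
    - [0,0,0,0,0,0.9,0]
    - [0,0,0,0,0,0.9,0]
    - [0,0,0,0,0,0.9,0]
    - [0,0,0,0,0,0,0]

```text
time: 25.35
tool_pos: [446.1, 305.7, 143.2]
tcp_rot: [-179.9, -0.1, -20.4]
ft_force: [-0.5, 0.5, -2.1]
finger_gap: 20.6
grip_force: 98.8
```

Call:
apply_moves:
  deltas:
    - [0,0,0,0,0,0.87,0]
    - [0,0,0,0,0,0.87,0]
    - [0.406,0.861,0,0,0,0,0]
    - [0.406,0.861,0,0,0,0,0]
    - [0.406,0.861,0,0,0,0,0]
    - [0.406,0.861,0,0,0,0,0]
    - [0.406,0.861,0,0,0,0,0]
    - [0.406,0.861,0,0,0,0,0]

```text
time: 26.35
tool_pos: [436.4, 133.6, 143.1]
tcp_rot: [-179.9, -0.1, -28.3]
ft_force: [-0.2, -0.1, -1.3]
finger_gap: 21.2
grip_force: 98.6
```

Call:
apply_moves:
  deltas:
    - [0.406,0.861,0,0,0,0,0]
    - [0.406,0.861,0,0,0,0,0]
    - [0.406,0.861,0,0,0,0,0]
    - [0.406,0.861,0,0,0,0,0]
    - [0.406,0.861,0,0,0,0,0]
    - [0.406,0.861,0,0,0,0,0]
    - [0.406,0.861,0,0,0,0,0]
    - [0.406,0.861,0,0,0,0,0]

```text
time: 27.35
tool_pos: [423.9, -94.8, 143.1]
tcp_rot: [-180.0, -0.1, -28.3]
ft_force: [0.5, 0.2, -2.6]
finger_gap: 20.4
grip_force: 98.6
```

Call:
apply_moves:
  deltas:
    - [0.406,0.861,0,0,0,0,0]
    - [0.406,0.861,0,0,0,0,0]
    - [0.406,0.861,0,0,0,0,0]
    - [0.406,0.861,0,0,0,0,0]
    - [0.406,0.861,0,0,0,0,0]
    - [0,0,0,0,0,0,0]
    - [0,0,0,0,0,0,0]

```text
time: 28.22
tool_pos: [415.8, -235.9, 142.7]
tcp_rot: [-180.0, -0.0, -28.3]
ft_force: [0.2, 0.5, -1.7]
finger_gap: 20.8
grip_force: 99.0
```

```bash
cat >> h.py <<'E'
def carriers(P,im,z,thr=200):
    """fit bright carrier plates in an RGB picture; list of (pose,res)"""
    g=cv2.cvtColor(im,cv2.COLOR_RGB2GRAY); b=cv2.morphologyEx((g>thr).astype(np.uint8),cv2.MORPH_CLOSE,np.ones((3,3)))
    out=[]
    for c in cv2.findContours(b,cv2.RETR_EXTERNAL,cv2.CHAIN_APPROX_NONE)[0]:
        if cv2.contourArea(c)<2500: continue
        w=unproj(P,c[:,0,:],z)[:,:2].astype(np.float32)
        (cx,cy),(a,bb),_=r=cv2.minAreaRect(w); bx=cv2.boxPoints(r); e=bx[1]-bx[0]; an=np.degrees(np.arctan2(e[1],e[0])); an=(an+45)%90-45
        out.append(np.round([cx,cy,an,a,bb],1)); 
    return out
E
python3 - <<'E'
from h import *
s=sense(); print(s["time"],s["tool_pos"].round(2),s["tcp_rot"].round(2),s["ft_force"].round(2))
im=snapshot("wrist"); cv2.imwrite("pics/w8.png",im[:,:,::-1]); P=pose("wrist",s)
print("z38",carriers(P,im,38)); print("z13",carriers(P,im,13))
d=[541.2,-305.4,-28.4];c,q=np.cos(np.radians(d[2])),np.sin(np.radians(d[2]))
print(proj(P,[[d[0]+c*x-q*y,d[1]+q*x+c*y,38] for x,y in((-44,44),(-44,-44))]).round(0))
im=snapshot("top"); print("top",carriers(pose("top"),im,25,185)); cv2.imwrite("pics/top8.png",im[:,:,::-1])
E
```

```text
28.225 [ 415.79 -235.94  142.7 ] [-1.7999e+02 -2.0000e-02 -2.8340e+01] [ 0.25  0.45 -1.66]
z38 [array([ 173.7, -380.9,  -13.3,   51.5,   82.8]), array([ 567.1, -101.4,  -43.3,   37.5,   84.8]), array([ 476.1, -374.2,  -28.4,   65. ,   21.1]), array([ 516.9, -290.1,  -28.4,   88.4,   29.3])]
z13 [array([ 141.2, -392.5,  -13.3,   57. ,   91.6]), array([576.3, -83.4, -43.3,  41.5,  93.9]), array([ 475.7, -385.2,  -28.4,   71.9,   23.4]), array([ 520.8, -292.2,  -28.4,   97.8,   32.4])]
[[251.  53.]
 [389.  53.]]
top [array([  52.5, -415. ,   28.4,  195.7,  296.6]), array([  60.5, -111.4,  -31.6,  158.7,  396.3]), array([ 355.4, -311.8,  -34.6,  207.4,  342.1])]
```

doneR hasn't moved (the strip is 88.4 mm wide at yaw -28.4). Descending, inserting and lifting.

Call:
apply_moves:
  deltas:
    - [0,-0.04,0.85,0,0,0,0]
    - [0,0,0.82,0,0,0,0]
    - [0.3,0,0,0,0,0,0]
    - [0.45,0,0,0,0,0,0]
    - [0.45,0,0,0,0,0,0]
    - [0.45,0,0,0,0,0,0]
    - [0.45,0,0,0,0,0,0]
    - [0.45,0,0,0,0,0,0]

```text
time: 29.32
tool_pos: [484.8, -272.1, 92.8]
tcp_rot: [180.0, -0.0, -28.4]
ft_force: [0.3, -0.0, -1.3]
finger_gap: 20.6
grip_force: 98.9
```

Call:
apply_moves:
  deltas:
    - [0.45,0,0,0,0,0,0]
    - [0.45,0,0,0,0,0,0]
    - [0,0,0,0,0,0,0]

```text
time: 29.7
tool_pos: [508.5, -284.9, 92.8]
tcp_rot: [180.0, -0.0, -28.4]
ft_force: [-0.8, 0.3, -2.4]
finger_gap: 21.1
grip_force: 98.9
```

```bash
python3 - <<'E'
from h import *
s=sense(); print(s["time"],s["tool_pos"].round(2),s["tcp_rot"].round(2),s["ft_force"].round(2))
im=snapshot("wrist"); cv2.imwrite("pics/w9.png",im[:,:,::-1]); P=pose("wrist",s)
print("z38",carriers(P,im,38)); print("z13",carriers(P,im,13))
print(np.round(rel([541.2,-305.4,-28.4],-44,1,28),1))
E
```

```text
29.7 [ 508.51 -284.88   92.77] [ 1.7999e+02 -5.0000e-02 -2.8370e+01] [-0.81  0.28 -2.37]
z38 [array([ 544.7, -298.9,  -28.5,   75.9,   77.6]), array([ 509.3, -390.6,  -27.9,   63.8,   82.4])]
z13 [array([ 540.9, -296.1,  -28.5,   86.1,   88.1]), array([ 500.8, -400.1,  -27.9,   72.4,   93.5])]
[ 510.  -285.7   92.5  -28.4]
```

```bash
python3 - <<'E'
import cv2
g=cv2.cvtColor(cv2.imread("pics/w9.png"),cv2.COLOR_BGR2GRAY)
for r in (120,160,200,225): print(r,[int(v) for v in g[r,190:450:5]])
for c in (250,320,380): print(c,[int(v) for v in g[50:270:5,c]])
cv2.imwrite("pics/w9c.png",cv2.resize(g[0:280,100:640],None,fx=1.45,fy=1.45))
E
```

```text
120 [141, 142, 140, 141, 168, 170, 170, 104, 91, 169, 199, 200, 199, 200, 225, 235, 235, 235, 235, 235, 235, 235, 235, 235, 221, 200, 199, 199, 233, 235, 235, 235, 236, 235, 235, 235, 235, 235, 205, 194, 195, 195, 194, 152, 149, 148, 149, 149, 117, 216, 218, 218]
160 [140, 140, 139, 141, 142, 170, 171, 171, 83, 136, 202, 201, 202, 201, 200, 223, 223, 223, 223, 223, 223, 224, 224, 224, 214, 201, 201, 201, 223, 223, 223, 223, 222, 223, 223, 222, 222, 223, 197, 196, 196, 196, 193, 148, 148, 146, 146, 142, 215, 219, 218, 217]
200 [141, 138, 139, 139, 140, 140, 170, 169, 167, 84, 169, 198, 199, 199, 199, 223, 222, 223, 223, 223, 222, 222, 222, 222, 213, 200, 200, 200, 223, 222, 222, 222, 222, 222, 222, 222, 221, 206, 195, 195, 195, 194, 147, 148, 149, 148, 147, 178, 218, 217, 217, 218]
225 [139, 137, 138, 138, 139, 139, 165, 169, 168, 88, 140, 200, 199, 199, 200, 220, 222, 222, 222, 222, 222, 222, 222, 222, 212, 198, 197, 197, 221, 221, 221, 221, 221, 221, 220, 220, 220, 192, 192, 191, 191, 188, 144, 142, 142, 143, 136, 46, 46, 46, 46, 44]
250 [168, 164, 140, 145, 146, 153, 198, 195, 191, 198, 193, 199, 198, 197, 199, 197, 194, 195, 200, 196, 197, 199, 202, 197, 199, 200, 200, 196, 195, 194, 199, 194, 194, 198, 198, 199, 194, 196, 139, 141, 140, 140, 102, 41]
320 [168, 153, 148, 149, 148, 146, 198, 195, 190, 197, 194, 198, 198, 201, 199, 197, 195, 196, 200, 198, 200, 201, 201, 198, 200, 199, 201, 196, 196, 194, 200, 195, 194, 197, 196, 197, 195, 180, 51, 50, 47, 47, 50, 51]
380 [168, 120, 148, 149, 147, 147, 195, 192, 233, 233, 228, 221, 215, 211, 205, 200, 192, 192, 194, 194, 197, 198, 197, 195, 197, 197, 198, 192, 193, 193, 195, 192, 192, 194, 191, 192, 196, 190, 144, 145, 143, 145, 58, 42]
```

View pics/w9c.png

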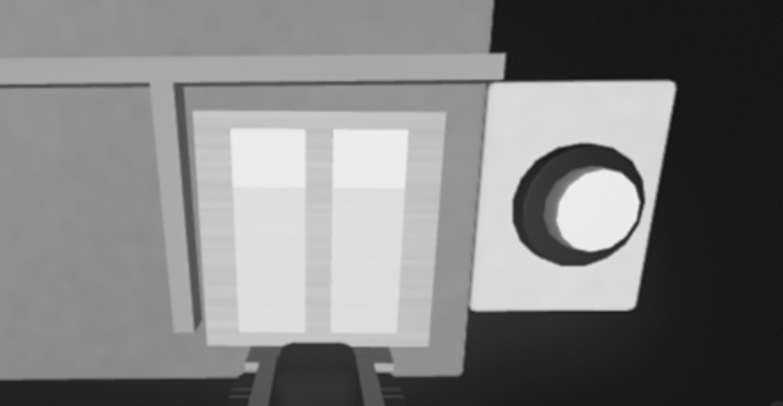

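The blade is under doneR with the front edge just ahead of the heel. Lifting it and carrying it to slot1.

```bash
python3 - <<'E'
from h import *
C=[591.7,322.9,29.1]
h=rel(C,-54,-51,78); print(np.round(h,1))
plan([h],0,start=[509.8,-285.5,142.5,29.1],step=24.5)
E
```

```text
[574.9 256.9 142.5  29.1]
[[0.465,-0.641,0,0,0,0,0],[0.465,-0.641,0,0,0,0,0],[0.465,-0.641,0,0,0,0,0],[0.465,-0.641,0,0,0,0,0],[0.465,-0.641,0,0,0,0,0],[0.465,-0.641,0,0,0,0,0],[0.465,-0.641,0,0,0,0,0],[0.465,-0.641,0,0,0,0,0]]
[[0.465,-0.641,0,0,0,0,0],[0.465,-0.641,0,0,0,0,0],[0.464,-0.641,0,0,0,0,0],[0.465,-0.641,0,0,0,0,0],[0.464,-0.641,0,0,0,0,0],[0.465,-0.641,0,0,0,0,0],[0.464,-0.641,0,0,0,0,0],[0.465,-0.641,0,0,0,0,0]]
[[0.464,-0.641,0,0,0,0,0],[0.465,-0.641,0,0,0,0,0],[0.464,-0.641,0,0,0,0,0],[0.465,-0.641,0,0,0,0,0],[0.464,-0.641,0,0,0,0,0],[0.465,-0.641,0,0,0,0,0],[0.464,-0.64,0,0,0,0,0]]
```

Call:
apply_moves:
  deltas:
    - [0.05,0,-0.05,0,0,0,0]
    - [0,0,-0.2,0,0,0,0]
    - [0,0,-0.4,0,0,0,0]
    - [0,0,-0.5,0,0,0,0]
    - [0,0,-0.52,0,0,0,0]
    - [0,0,0,0,0,-0.5,0]
    - [0,0,0,0,0,-0.93,0]
    - [0,0,0,0,0,-0.93,0]

```text
time: 30.75
tool_pos: [509.0, -285.1, 143.9]
tcp_rot: [180.0, -0.1, -17.4]
ft_force: [0.3, -0.5, -2.7]
finger_gap: 20.5
grip_force: 98.7
```

Call:
apply_moves:
  deltas:
    - [0,0,0,0,0,-0.93,0]
    - [0,0,0,0,0,-0.93,0]
    - [0,0,0,0,0,-0.93,0]
    - [0,0,0,0,0,-0.93,0]
    - [0,0,0,0,0,-0.93,0]
    - [0,0,0,0,0,-0.93,0]
    - [0,0,0,0,0,-0.93,0]
    - [0,0,0,0,0,-0.93,0]

```text
time: 31.75
tool_pos: [509.0, -285.1, 143.8]
tcp_rot: [180.0, -0.0, 16.7]
ft_force: [0.4, 0.2, -2.9]
finger_gap: 20.7
grip_force: 98.7
```

Call:
apply_moves:
  deltas:
    - [0,0,0,0,0,-0.93,0]
    - [0,0,0,0,0,-0.92,0]
    - [0,0,0,0,0,-0.9,0]
    - [0,0,0,0,0,0,0]

```text
time: 32.25
tool_pos: [509.0, -285.1, 143.7]
tcp_rot: [179.9, -0.0, 29.1]
ft_force: [0.0, 0.5, -3.9]
finger_gap: 20.6
grip_force: 98.7
```

Call:
apply_moves:
  deltas:
    - [0.23,-0.32,0,0,0,0,0]
    - [0.4,-0.55,0,0,0,0,0]
    - [0.465,-0.641,0,0,0,0,0]
    - [0.465,-0.641,0,0,0,0,0]
    - [0.465,-0.641,0,0,0,0,0]
    - [0.465,-0.641,0,0,0,0,0]
    - [0.465,-0.641,0,0,0,0,0]
    - [0.465,-0.641,0,0,0,0,0]

```text
time: 33.25
tool_pos: [529.2, -109.0, 142.6]
tcp_rot: [-180.0, -0.0, 29.2]
ft_force: [0.1, -1.1, -2.5]
finger_gap: 20.6
grip_force: 98.8
```

Call:
apply_moves:
  deltas:
    - [0.465,-0.641,0,0,0,0,0]
    - [0.465,-0.641,0,0,0,0,0]
    - [0.465,-0.641,0,0,0,0,0]
    - [0.465,-0.641,0,0,0,0,0]
    - [0.465,-0.641,0,0,0,0,0]
    - [0.465,-0.641,0,0,0,0,0]
    - [0.465,-0.641,0,0,0,0,0]
    - [0.465,-0.641,0,0,0,0,0]

```text
time: 34.25
tool_pos: [551.2, 79.6, 142.6]
tcp_rot: [-180.0, 0.0, 29.2]
ft_force: [0.3, 0.8, -3.0]
finger_gap: 20.5
grip_force: 98.8
```

Call:
apply_moves:
  deltas:
    - [0.465,-0.641,0,0,0,0,0]
    - [0.465,-0.641,0,0,0,0,0]
    - [0.465,-0.641,0,0,0,0,0]
    - [0.465,-0.641,0,0,0,0,0]
    - [0.465,-0.641,0,0,0,0,0]
    - [0.4,-0.55,0,0,0,0,0]
    - [0.3,-0.41,0,0,0,0,0]
    - [0.1,-0.19,0,0,0,0,0]

```text
time: 35.25
tool_pos: [569.9, 238.2, 142.6]
tcp_rot: [-180.0, 0.0, 29.2]
ft_force: [-0.9, -0.1, -3.9]
finger_gap: 20.6
grip_force: 98.8
```

Call:
apply_moves:
  deltas:
    - [0.17,-0.21,0,0,0,0,0]
    - [0,0,0,0,0,0,0]
    - [0,0,0,0,0,0,0]

```text
time: 35.62
tool_pos: [571.5, 244.7, 142.5]
tcp_rot: [180.0, 0.0, 29.1]
ft_force: [-0.7, 0.0, -3.6]
finger_gap: 20.4
grip_force: 98.8
```

```bash
python3 - <<'E'
from h import *
s=sense(); print(s["time"],s["tool_pos"].round(2),s["tcp_rot"].round(2),s["ft_force"].round(2))
im=snapshot("wrist"); cv2.imwrite("pics/w10.png",im[:,:,::-1]); P=pose("wrist",s)
zb=s["tool_pos"][2]-64.5
C=np.array([591.7,322.9,29.1]); cs,sn=np.cos(np.radians(C[2])),np.sin(np.radians(C[2]))
for z in (zb+7,38):
  for c in carriers(P,im,z,195):
    d=c[:2]-C[:2]; rl=np.array([cs*d[0]+sn*d[1],-sn*d[0]+cs*d[1]]); print(z,c,"in cooler",rl.round(1),"fwd,left to go",(np.array([-8,-51])-rl).round(1))
E
```

```text
35.625 [571.53 244.65 142.55] [1.7999e+02 1.0000e-02 2.9130e+01] [-0.66  0.01 -3.63]
85.04928772520375 [606.8  38.2 -12.1  62.9  62. ] in cooler [-125.3 -256.1] fwd,left to go [117.3 205.1]
85.04928772520375 [606.  262.8  28.6  88.4  88.4] in cooler [-16.7 -59.5] fwd,left to go [8.7 8.5]
85.04928772520375 [577.5 355.6  29.1  70.1  70.8] in cooler [ 3.5 35.5] fwd,left to go [-11.5 -86.5]
85.04928772520375 [734.4 170.5  -6.3  85.7  33.1] in cooler [  50.6 -202.6] fwd,left to go [-58.6 151.6]
38 [599.7 -22.4 -12.1  78.7  77.5] in cooler [-160.9 -305.6] fwd,left to go [152.9 254.6]
38 [598.7 258.5  28.6 110.5 110.5] in cooler [-25.2 -59.7] fwd,left to go [17.2  8.7]
38 [563.1 374.4  29.1  87.7  88.5] in cooler [ 0.1 58.9] fwd,left to go [  -8.1 -109.9]
38 [759.2 143.   -6.3 107.1  41.4] in cooler [  58.9 -238.7] fwd,left to go [-66.9 187.7]
```

Call:
apply_moves:
  deltas:
    - [0.15,-0.14,0,0,0,0,0]
    - [0.14,-0.14,0,0,0,0,0]
    - [0,0,0,0,0,0,0]
    - [0,0,0.4,0,0,0,0]
    - [0,0,0.4,0,0,0,0]
    - [0,0,0.4,0,0,0,0]
    - [0,0,0.25,0,0,0,0]
    - [0,0,0.02,0,0,0,0]

```text
time: 36.67
tool_pos: [574.4, 256.5, 97.4]
tcp_rot: [-180.0, 0.1, 29.2]
ft_force: [0.1, -0.4, -2.8]
finger_gap: 20.4
grip_force: 98.7
```

Call:
apply_moves:
  deltas:
    - [0,0,0.07,0,0,0,0]
    - [0,0,0.05,0,0,0,0]
    - [0,0,0.05,0,0,0,0]
    - [0,0,0.03,0,0,0,0]
    - [0,0,0,0,0,0,0]
    - [0,0,0,0,0,0,0]

```text
time: 37.42
tool_pos: [575.1, 256.7, 92.6]
tcp_rot: [180.0, -0.0, 29.2]
ft_force: [-0.8, -1.3, -1.2]
finger_gap: 20.4
grip_force: 98.7
```

Call:
apply_moves:
  deltas:
    - [0.05,0,0,0,0,0,0]
    - [0.05,0,0,0,0,0,0]
    - [0.05,0,0,0,0,0,0]
    - [0.05,0,0,0,0,0,0]
    - [0.05,0,0,0,0,0,0]
    - [0,0,0,0,0,0,0]

```text
time: 38.17
tool_pos: [581.7, 260.5, 92.5]
tcp_rot: [-180.0, -0.0, 29.2]
ft_force: [-0.4, -0.8, -2.9]
finger_gap: 20.8
grip_force: 98.8
```

Call:
apply_moves:
  deltas:
    - [0.03,0,0,0,0,0,0]
    - [0.03,0,0,0,0,0,0]
    - [0,0,0,0,0,0,0]

```text
time: 38.55
tool_pos: [583.2, 261.3, 92.5]
tcp_rot: [-180.0, -0.0, 29.2]
ft_force: [0.1, 0.5, -1.8]
finger_gap: 20.6
grip_force: 98.8
```

Call:
apply_moves:
  deltas:
    - [0.03,0,0,0,0,0,0]
    - [0.02,0,0,0,0,0,0]
    - [0,0,0,0,0,0,0]

```text
time: 38.92
tool_pos: [583.9, 261.7, 92.4]
tcp_rot: [-180.0, 0.1, 29.2]
ft_force: [-4.2, -2.5, 0.8]
finger_gap: 20.9
grip_force: 99.1
```

Call:
apply_moves:
  deltas:
    - [0,0.1,0,0,0,0,0]
    - [0,0.1,0,0,0,0,0]
    - [0,0.1,0,0,0,0,0]
    - [0,0.05,0,0,0,0,0]
    - [0,0,0,0,0,0,0]

```text
time: 39.55
tool_pos: [588.6, 252.9, 91.9]
tcp_rot: [-179.9, 0.1, 29.2]
ft_force: [-5.2, 0.3, -1.8]
finger_gap: 20.2
grip_force: 99.0
```

Call:
apply_moves:
  deltas:
    - [0,0.04,0,0,0,0,0]
    - [0,0.03,0,0,0,0,0]
    - [0,0,0,0,0,0,0]

```text
time: 39.92
tool_pos: [589.6, 251.2, 91.9]
tcp_rot: [-179.9, 0.1, 29.2]
ft_force: [-5.8, 1.4, -0.4]
finger_gap: 20.8
grip_force: 99.0
```

Call:
apply_moves:
  deltas:
    - [0,0.03,0,0,0,0,0]
    - [0,0.02,0,0,0,0,0]
    - [0,0,0,0,0,0,0]

```text
time: 40.3
tool_pos: [590.1, 250.3, 91.9]
tcp_rot: [-179.9, 0.1, 29.2]
ft_force: [-7.5, 2.6, -0.4]
finger_gap: 20.4
grip_force: 99.0
```

Call:
apply_moves:
  deltas:
    - [0,0.02,0,0,0,0,0]
    - [0,0.02,0,0,0,0,0]
    - [0.03,0,0,0,0,0,0]
    - [0,0,0,0,0,0,0]

```text
time: 40.8
tool_pos: [590.6, 250.2, 92.0]
tcp_rot: [-179.8, 0.2, 29.2]
ft_force: [-11.3, 3.4, 2.8]
finger_gap: 20.5
grip_force: 99.3
```

```bash
python3 - <<'E'
from h import *
s=sense(); print(s["tool_pos"].round(2),s["tcp_rot"].round(2),s["ft_force"].round(2))
im=snapshot("wrist")[:,:,::-1]; cv2.imwrite("pics/w11.png",im)
g=cv2.cvtColor(im,cv2.COLOR_BGR2GRAY)
for col in (250,320,370): print(col,[int(v) for v in g[56:90,col]])
for r in (90,150,200):print(r,[int(v) for v in g[r,360:424:2]])
C=np.array([591.7,322.9,29.1]); cs,sn=np.cos(np.radians(C[2])),np.sin(np.radians(C[2]))
for c in carriers(pose("wrist",s),im[:,:,::-1],38,195):
    d=c[:2]-C[:2]; print(c,np.array([cs*d[0]+sn*d[1],-sn*d[0]+cs*d[1]]).round(1))
E
```

```text
[590.55 250.23  91.97] [-179.82    0.18   29.21] [-11.32   3.42   2.83]
250 [92, 92, 92, 93, 92, 92, 93, 118, 162, 180, 181, 180, 181, 181, 180, 180, 181, 180, 181, 181, 181, 181, 182, 181, 169, 155, 185, 210, 213, 212, 211, 209, 208, 207]
320 [93, 93, 92, 92, 92, 91, 93, 119, 161, 180, 181, 180, 180, 180, 180, 181, 181, 180, 181, 180, 181, 182, 181, 181, 177, 181, 205, 211, 211, 211, 209, 208, 207, 208]
370 [89, 90, 90, 90, 89, 88, 91, 117, 160, 180, 181, 179, 179, 180, 179, 180, 180, 180, 179, 181, 180, 179, 181, 179, 175, 177, 201, 209, 209, 208, 207, 205, 205, 205]
90 [207, 207, 207, 207, 207, 207, 207, 206, 206, 206, 205, 206, 206, 206, 205, 207, 176, 161, 181, 181, 180, 180, 181, 180, 182, 124, 86, 88, 86, 87, 86, 86]
150 [230, 231, 229, 209, 208, 207, 207, 206, 207, 206, 206, 206, 205, 206, 199, 157, 183, 182, 182, 182, 182, 183, 177, 103, 92, 92, 93, 92, 91, 90, 90, 90]
200 [229, 228, 207, 205, 205, 205, 205, 205, 205, 205, 205, 204, 206, 169, 182, 182, 183, 182, 182, 182, 179, 111, 90, 91, 90, 89, 89, 90, 89, 88, 85, 44]
[618.6 273.7  29.3  88.3  88.5] [ -0.4 -56.1]
[562.6 374.7  29.2  88.4  88.9] [-0.2 59.4]
[754.4 171.7  -6.3  49.3  23.9] [  68.6 -211.2]
```

```bash
python3 - <<'E'
from h import *
im=cv2.imread("pics/w11.png");g=cv2.cvtColor(im,cv2.COLOR_BGR2GRAY)
for r in (110,150,190):print(r,[int(v) for v in g[r,140:210:2]])
P=pose("wrist"); C=[591.7,322.9,29.1]; c,q=np.cos(np.radians(C[2])),np.sin(np.radians(C[2]))
print(proj(P,[[C[0]+c*x-q*y,C[1]+q*x+c*y,z] for x,y,z in((0,5,39),(0,13,39),(0,13,38),(0,13,25))]).round(1))
E
```

```text
110 [240, 241, 217, 206, 207, 207, 207, 207, 207, 207, 206, 207, 206, 207, 206, 187, 182, 183, 182, 183, 183, 182, 178, 102, 90, 90, 90, 93, 96, 96, 96, 96, 96, 97, 96]
150 [230, 231, 230, 230, 231, 211, 208, 208, 207, 207, 207, 207, 207, 207, 206, 207, 207, 197, 183, 183, 183, 182, 183, 183, 181, 112, 90, 92, 92, 93, 98, 100, 98, 98, 99]
190 [230, 229, 229, 229, 229, 229, 229, 228, 205, 205, 205, 205, 204, 204, 204, 204, 204, 204, 203, 203, 185, 182, 182, 182, 182, 183, 185, 128, 89, 92, 91, 94, 97, 97, 96]
[[193.7 166.7]
 [179.  166.7]
 [179.7 166.3]
 [188.4 161.9]]
```

Call:
apply_moves:
  deltas:
    - [-0.02,-0.23,0,0,0,0,0]
    - [-0.1,0,0,0,0,0,0]
    - [-0.6,0,0,0,0,0,0]
    - [-0.88,0,0,0,0,0,0]
    - [-0.88,0,0,0,0,0,0]
    - [-0.88,0,0,0,0,0,0]
    - [0,0,-0.8,0,0,0,0]
    - [0,0,-0.87,0,0,0,0]

```text
time: 41.85
tool_pos: [501.5, 205.6, 143.3]
tcp_rot: [180.0, -0.1, 29.1]
ft_force: [1.7, -0.2, -0.3]
finger_gap: 20.6
grip_force: 99.0
```

Call:
apply_moves:
  deltas:
    - [0,0,0,0,0,0.89,0]
    - [0,0,0,0,0,0.89,0]
    - [0,0,0,0,0,0.89,0]
    - [0,0,0,0,0,0.89,0]
    - [0,0,0,0,0,0.89,0]
    - [0,0,0,0,0,0.89,0]
    - [0,0,0,0,0,0.89,0]
    - [0,0,0,0,0,0.89,0]

```text
time: 42.85
tool_pos: [502.3, 205.9, 143.3]
tcp_rot: [-179.9, -0.1, -3.6]
ft_force: [-0.4, 0.1, -1.8]
finger_gap: 20.8
grip_force: 99.0
```

Call:
apply_moves:
  deltas:
    - [0,0,0,0,0,0.89,0]
    - [0,0,0,0,0,0.89,0]
    - [0,0,0,0,0,0,0]
    - [0,0,0,0,0,0,0]

```text
time: 43.35
tool_pos: [501.7, 205.9, 142.9]
tcp_rot: [-180.0, -0.1, -11.5]
ft_force: [-0.2, -0.5, -2.2]
finger_gap: 20.8
grip_force: 99.0
```

```bash
python3 - <<'E'
from h import *
s=sense(); t=s["tool_pos"]; print(s["time"],t.round(2),s["tcp_rot"].round(2),s["ft_force"].round(2))
im=snapshot("wrist"); cv2.imwrite("pics/w12.png",im[:,:,::-1]); print(carriers(pose("wrist",s),im,13,190))
a=rel([596.2,-52.8,-11.5],-155,0,78)
plan([a],0,step=29)
E
```

```text
43.35 [501.69 205.95 142.93] [-1.7997e+02 -6.0000e-02 -1.1550e+01] [-0.23 -0.46 -2.18]
[array([562.8, 394.9,  29.1,  98.2,  98.3]), array([624.6, 283.8,  29.1,  98.1,  98. ])]
[[-0.012,0.864,0.001,0,-0.001,-0.002,0],[-0.012,0.864,0.001,-0.001,-0.001,-0.002,0],[-0.012,0.863,0.001,0,-0.001,-0.002,0],[-0.012,0.864,0.001,-0.001,-0.001,-0.001,0],[-0.012,0.863,0.001,0,-0.001,-0.002,0],[-0.013,0.864,0.001,-0.001,-0.001,-0.001,0],[-0.013,0.863,0.001,0,-0.001,-0.002,0],[-0.013,0.864,0.001,-0.001,-0.001,-0.001,0]]
[[-0.012,0.863,0.001,0,0,-0.002,0]]
```

Call:
apply_moves:
  deltas:
    - [-0.012,0.864,0,0,0,0,0]
    - [-0.012,0.864,0,0,0,0,0]
    - [-0.012,0.864,0,0,0,0,0]
    - [-0.012,0.864,0,0,0,0,0]
    - [-0.012,0.864,0,0,0,0,0]
    - [-0.012,0.864,0,0,0,0,0]
    - [-0.012,0.864,0,0,0,0,0]
    - [-0.012,0.864,0,0,0,0,0]

```text
time: 44.4
tool_pos: [456.6, 2.6, 142.8]
tcp_rot: [-180.0, -0.0, -11.6]
ft_force: [-0.4, 0.2, -1.5]
finger_gap: 20.5
grip_force: 98.9
```

Call:
apply_moves:
  deltas:
    - [-0.012,0.864,0,0,0,0,0]
    - [0,0,0,0,0,0,0]
    - [0,0,0,0,0,0,0]

```text
time: 44.78
tool_pos: [451.2, -21.6, 142.7]
tcp_rot: [-180.0, -0.0, -11.6]
ft_force: [-0.0, 0.7, -1.5]
finger_gap: 20.5
grip_force: 99.2
```

```bash
python3 - <<'E'
from h import *
s=sense(); t=s["tool_pos"]; print(s["time"],t.round(2),s["tcp_rot"].round(2),s["ft_force"].round(2))
im=snapshot("wrist"); cv2.imwrite("pics/w13.png",im[:,:,::-1]); print(carriers(pose("wrist",s),im,13,190))
E
```

```text
44.775 [451.25 -21.61 142.74] [-1.7998e+02 -3.0000e-02 -1.1640e+01] [-0.01  0.66 -1.51]
[array([ 286.5, -263.2,   24.9,   63.9,   51.2]), array([483.8,   1.6, -11.6, 138.4, 126.6]), array([568.7, -46.8, -11.7,  88.8,  30.4])]
```

Call:
apply_moves:
  deltas:
    - [0,0,0.8,0,0,0,0]
    - [0,0,0.8,0,0,0,0]
    - [0,0,0.6,0,0,0,0]
    - [0,0,0.3,0,0,0,0]
    - [0,0,0,0,0,0,0]
    - [0,0,0,0,0,0,0]

```text
time: 45.58
tool_pos: [451.8, -21.8, 68.5]
tcp_rot: [-180.0, -0.1, -11.6]
ft_force: [0.9, -0.2, -2.0]
finger_gap: 20.7
grip_force: 99.1
```

Call:
apply_moves:
  deltas:
    - [0.3,0,0,0,0,0,0]
    - [0.47,0,0,0,0,0,0]
    - [0.47,0,0,0,0,0,0]
    - [0.47,0,0,0,0,0,0]
    - [0.47,0,0,0,0,0,0]
    - [0.47,0,0,0,0,0,0]
    - [0.47,0,0,0,0,0,0]
    - [0.47,0,0,0,0,0,0]

```text
time: 46.58
tool_pos: [558.0, -44.0, 68.2]
tcp_rot: [-180.0, -0.1, -11.6]
ft_force: [0.4, -0.1, -1.8]
finger_gap: 20.5
grip_force: 99.1
```

Call:
apply_moves:
  deltas:
    - [0.03,0,0,0,0,0,0]
    - [0,0,0,0,0,0,0]

```text
time: 46.82
tool_pos: [557.3, -43.8, 67.6]
tcp_rot: [-180.0, 0.0, -11.6]
ft_force: [-0.6, 0.3, -2.3]
finger_gap: 20.6
grip_force: 99.1
```

```bash
python3 - <<'E'
from h import *
s=sense(); t=s["tool_pos"]; print(s["time"],t.round(2),s["tcp_rot"].round(2),s["ft_force"].round(2))
im=snapshot("wrist"); cv2.imwrite("pics/w14.png",im[:,:,::-1]); print(carriers(pose("wrist",s),im,13,190))
print(np.round(rel([596.9,-52.6,-11.6],-44,0,3),1))
W=[579.4,-254.5,-27.7]
h=rel(W,-54,51,78); print(np.round(h,1))
E
```

```text
46.825 [557.35 -43.79  67.6 ] [-1.800e+02  1.000e-02 -1.164e+01] [-0.63  0.26 -2.3 ]
[array([596.4, -52.7, -12.1,  88.6,  88.6])]
[561.2 -43.7  67.5 -11.6]
[ 562.4 -186.3  142.5  -27.7]
```

Call:
apply_moves:
  deltas:
    - [0.07,0,0,0,0,0,0]
    - [0,0,-0.15,0,0,0,0]
    - [0,0,-0.3,0,0,0,0]
    - [0,0,-0.5,0,0,0,0]
    - [0,0,-0.55,0,0,0,0]
    - [0,0,-0.55,0,0,0,0]
    - [0,0,-0.45,0,0,0,0]
    - [0,0,0,0,0,0,0]

```text
time: 47.88
tool_pos: [560.6, -44.4, 144.6]
tcp_rot: [-180.0, -0.2, -11.6]
ft_force: [0.8, 0.7, -2.9]
finger_gap: 20.9
grip_force: 98.8
```

Call:
apply_moves:
  deltas:
    - [0,0,0,0,0,0.7,0]
    - [0,0,0,0,0,0.7,0]
    - [0,0,0,0,0,0.7,0]
    - [0,0,0,0,0,0.7,0]
    - [0,0,0,0,0,0.7,0]
    - [0.2,0.35,0,0,0,0,0]
    - [0.3,0.55,0,0,0,0,0]
    - [0.34,0.62,0,0,0,0,0]

```text
time: 48.88
tool_pos: [560.5, -98.0, 142.5]
tcp_rot: [180.0, 0.0, -27.6]
ft_force: [0.5, -0.0, -2.2]
finger_gap: 20.6
grip_force: 98.8
```

Call:
apply_moves:
  deltas:
    - [0.34,0.62,0,0,0,0,0]
    - [0.34,0.62,0,0,0,0,0]
    - [0.3,0.55,0,0,0,0,0]
    - [0.2,0.4,0,0,0,0,0]
    - [0,0,0,0,0,0,0]
    - [0,0,0,0,0,0,0]

```text
time: 49.62
tool_pos: [561.4, -170.4, 142.5]
tcp_rot: [-180.0, 0.0, -27.7]
ft_force: [-0.5, 0.1, -3.1]
finger_gap: 20.9
grip_force: 98.9
```

```bash
python3 - <<'E'
from h import *
s=sense(); t=s["tool_pos"]; print(s["time"],t.round(2),s["tcp_rot"].round(2),s["ft_force"].round(2))
im=snapshot("wrist")[:,:,::-1]; cv2.imwrite("pics/w15.png",im); P=pose("wrist",s); print(carriers(P,im[:,:,::-1],t[2]-64.5+7,195))
cv2.imwrite("pics/w15b.png",cv2.resize(im,(800,500),interpolation=cv2.INTER_CUBIC))
E
```

```text
49.625 [ 561.4  -170.38  142.47] [-1.7998e+02  3.0000e-02 -2.7670e+01] [-0.5   0.06 -3.09]
[array([ 595. , -189.4,  -28.2,   88.5,   88.6]), array([ 537.7, -342.1,  -27.6,   36.3,   67. ])]
```

View pics/w15b.png

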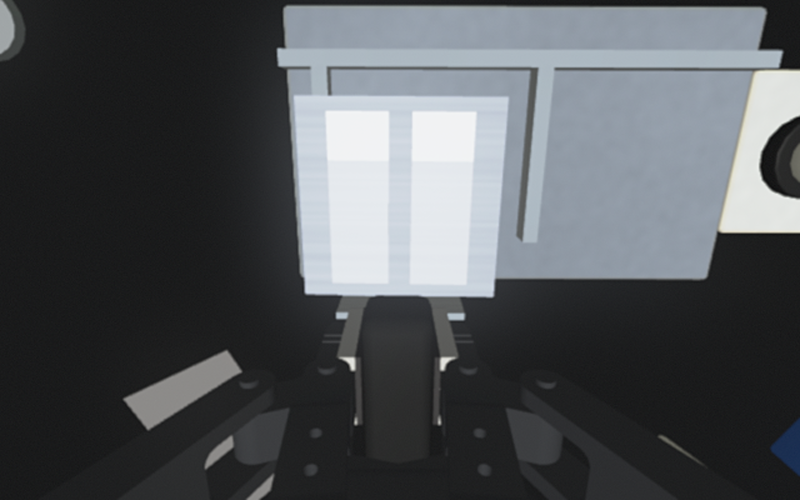

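The carrier is above bay0. Fence ends are at (279,66) and (781,68), the mid fence front at (523–537,241), and deck corners at (285,7), (765,9) and (709,279). I'll refine the warmer pose.

```bash
python3 - <<'E'
from h import *
s=sense(); P=pose("wrist",s); A=lambda l:np.array(l)/1.25
f,r=fit(P,A([(279,66),(781,68),(524,241),(538,241),(311,67),(328,67),(530,68),(554,68),(709,279),(285,7),(765,9)]),
 [(44,125),(44,-125),(-47,-5),(-47,-13),(44,109),(44,101),(44,-5),(44,-13),(-75,-125),(75,125),(75,-125)],[39]*8+[25]*3); print(f,r)
for W in (f,np.array([579.4,-254.5,-27.7])):
  cs,sn=np.cos(np.radians(W[2])),np.sin(np.radians(W[2])); d=np.array([595,-189.4])-W[:2]
  rl=np.array([cs*d[0]+sn*d[1],-sn*d[0]+cs*d[1]]); print(rl.round(1),"fwd,left",(np.array([-8,51])-rl).round(1))
E
```

```text
[ 579.1 -254.2  -27.7] [1.3 3.7 1.  0.9 1.1 0.4 6.6 0.3 1.2 1.5 3.1]
[-16.   64.8] fwd,left [  8.  -13.8]
[-16.4  64.9] fwd,left [  8.4 -13.9]
```

Call:
apply_moves:
  deltas:
    - [0.14,0.23,0,0,0,0,0]
    - [0.13,0.23,0,0,0,0,0]
    - [0,0,0,0,0,0,0]
    - [0,0,0.4,0,0,0,0]
    - [0,0,0.4,0,0,0,0]
    - [0,0,0.4,0,0,0,0]
    - [0,0,0.25,0,0,0,0]
    - [0,0,0.02,0,0,0,0]

```text
time: 50.68
tool_pos: [561.7, -186.6, 97.4]
tcp_rot: [180.0, 0.1, -27.7]
ft_force: [0.1, -0.0, -3.6]
finger_gap: 20.2
grip_force: 99.0
```

Call:
apply_moves:
  deltas:
    - [0,0,0.07,0,0,0,0]
    - [0,0,0.05,0,0,0,0]
    - [0,0,0.05,0,0,0,0]
    - [0,0,0.03,0,0,0,0]
    - [0,0,0,0,0,0,0]
    - [0,0,0,0,0,0,0]

```text
time: 51.42
tool_pos: [562.3, -186.9, 92.6]
tcp_rot: [-180.0, -0.0, -27.7]
ft_force: [0.2, -0.2, -1.7]
finger_gap: 20.8
grip_force: 99.0
```

Call:
apply_moves:
  deltas:
    - [0.05,0,0,0,0,0,0]
    - [0.05,0,0,0,0,0,0]
    - [0.05,0,0,0,0,0,0]
    - [0.05,0,0,0,0,0,0]
    - [0.05,0,0,0,0,0,0]
    - [0,0,0,0,0,0,0]

```text
time: 52.18
tool_pos: [569.0, -190.5, 92.5]
tcp_rot: [-180.0, -0.0, -27.7]
ft_force: [0.2, 0.1, -1.3]
finger_gap: 20.7
grip_force: 99.0
```

Call:
apply_moves:
  deltas:
    - [0.03,0,0,0,0,0,0]
    - [0,0,0,0,0,0,0]
    - [0,0,0,0,0,0,0]

```text
time: 52.55
tool_pos: [569.7, -190.8, 92.5]
tcp_rot: [-180.0, -0.0, -27.7]
ft_force: [0.1, -0.6, -1.9]
finger_gap: 20.9
grip_force: 99.0
```

```bash
cat >> h.py <<'E'
def inframe(W):
    s=sense(); cs,sn=np.cos(np.radians(W[2])),np.sin(np.radians(W[2])); M=np.array([[cs,sn],[-sn,cs]])
    return "lifter",(M@(s["tool_pos"][:2]-W[:2])-OFF).round(2),"force",(M@s["ft_force"][:2]).round(1),s["tcp_rot"][2].round(2)
E
python3 -c "
from h import *
print(inframe(np.array([579.3,-254.3,-27.7])))"
```

```text
('lifter', array([-45.25,  50.26]), 'force', array([ 0.4, -0.4]), np.float64(-27.68))
```

Call:
apply_moves:
  deltas:
    - [0.03,0,0,0,0,0,0]
    - [0.03,0,0,0,0,0,0]
    - [0,0,0,0,0,0,0]

```text
time: 52.92
tool_pos: [571.0, -191.5, 92.5]
tcp_rot: [180.0, 0.0, -27.7]
ft_force: [-2.7, 1.3, -0.3]
finger_gap: 20.4
grip_force: 99.2
```

Call:
apply_moves:
  deltas:
    - [0.02,0,0,0,0,0,0]
    - [0,0,0,0,0,0,0]

```text
time: 53.18
tool_pos: [571.2, -191.6, 92.4]
tcp_rot: [180.0, 0.1, -27.7]
ft_force: [-5.5, 2.4, 1.6]
finger_gap: 20.8
grip_force: 99.4
```

Call:
apply_moves:
  deltas:
    - [0,-0.1,0,0,0,0,0]
    - [0,-0.1,0,0,0,0,0]
    - [0,-0.1,0,0,0,0,0]
    - [0,-0.05,0,0,0,0,0]
    - [0,0,0,0,0,0,0]

```text
time: 53.8
tool_pos: [575.9, -182.6, 91.9]
tcp_rot: [180.0, 0.1, -27.7]
ft_force: [-5.8, -0.7, -2.9]
finger_gap: 21.0
grip_force: 99.1
```

Call:
apply_moves:
  deltas:
    - [0,-0.03,0,0,0,0,0]
    - [0,-0.03,0,0,0,0,0]
    - [0,0,0,0,0,0,0]

```text
time: 54.18
tool_pos: [576.6, -181.2, 91.9]
tcp_rot: [179.9, 0.1, -27.7]
ft_force: [-5.7, -1.0, -2.8]
finger_gap: 20.4
grip_force: 99.2
```

```bash
python3 -c "
from h import *
print(inframe(np.array([579.3,-254.3,-27.7])))"
```

```text
('lifter', array([-43.53,  61.97]), 'force', array([-4.6, -3.5]), np.float64(-27.69))
```

Side fence contact is expected at lifter y ≈ 64. Continuing.

Call:
apply_moves:
  deltas:
    - [0,-0.03,0,0,0,0,0]
    - [0,-0.03,0,0,0,0,0]
    - [0,0,0,0,0,0,0]

```text
time: 54.55
tool_pos: [577.5, -179.6, 91.9]
tcp_rot: [179.9, 0.1, -27.7]
ft_force: [-5.6, -1.1, -1.5]
finger_gap: 20.4
grip_force: 99.2
```

Call:
apply_moves:
  deltas:
    - [0,-0.03,0,0,0,0,0]
    - [0,0,0,0,0,0,0]

```text
time: 54.8
tool_pos: [577.9, -178.8, 91.9]
tcp_rot: [179.9, 0.1, -27.7]
ft_force: [-5.4, -1.4, -1.1]
finger_gap: 20.8
grip_force: 99.2
```

Call:
apply_moves:
  deltas:
    - [0,-0.02,0,0,0,0,0]
    - [0.03,0,0,0,0,0,0]
    - [0,0,0,0,0,0,0]

```text
time: 55.18
tool_pos: [578.4, -178.7, 91.9]
tcp_rot: [179.9, 0.2, -27.7]
ft_force: [-7.8, -0.2, 0.2]
finger_gap: 20.8
grip_force: 99.6
```

```bash
python3 - <<'E'
from h import *
W=np.array([579.3,-254.3,-27.7])
print(inframe(W)); s=sense()
im=snapshot("wrist")[:,:,::-1]; cv2.imwrite("pics/w16.png",im)
g=cv2.cvtColor(im,cv2.COLOR_BGR2GRAY)
for col in (260,320,370): print(col,[int(v) for v in g[56:90,col]])
for r in (90,150,200):print(r,[int(v) for v in g[r,204:264:2]])
cs,sn=np.cos(np.radians(W[2])),np.sin(np.radians(W[2]))
for c in carriers(pose("wrist",s),im[:,:,::-1],38,190):
    d=c[:2]-W[:2]; print(c,np.array([cs*d[0]+sn*d[1],-sn*d[0]+cs*d[1]]).round(1))
E
```

```text
('lifter', array([-43.11,  65.03]), 'force', array([-6.8, -3.8]), np.float64(-27.7))
260 [159, 159, 159, 159, 160, 160, 160, 165, 177, 183, 183, 183, 182, 183, 183, 184, 182, 183, 183, 184, 183, 183, 183, 182, 178, 183, 209, 215, 214, 213, 212, 211, 210, 209]
320 [161, 161, 160, 160, 160, 161, 160, 164, 174, 183, 183, 183, 183, 183, 183, 183, 183, 183, 183, 183, 184, 184, 184, 184, 187, 198, 212, 214, 214, 214, 212, 211, 210, 211]
370 [159, 160, 159, 160, 159, 158, 159, 162, 171, 181, 183, 184, 183, 183, 184, 182, 184, 184, 183, 184, 183, 184, 184, 184, 185, 192, 209, 212, 213, 213, 211, 211, 208, 209]
90 [42, 44, 41, 101, 153, 154, 156, 156, 157, 158, 159, 159, 157, 156, 173, 183, 181, 181, 182, 182, 182, 183, 166, 209, 208, 209, 208, 208, 209, 209]
150 [41, 42, 45, 45, 46, 54, 146, 160, 160, 160, 160, 160, 161, 160, 160, 160, 177, 185, 184, 184, 184, 184, 184, 182, 200, 211, 210, 211, 211, 211]
200 [39, 41, 41, 43, 43, 44, 46, 42, 138, 158, 157, 157, 157, 157, 157, 157, 157, 159, 180, 184, 184, 183, 183, 184, 184, 182, 209, 208, 208, 208]
[ 606.1 -203.5  -27.7   89.    88.7] [ 0.1 57.4]
```

Call:
apply_moves:
  deltas:
    - [0,-0.03,0,0,0,0,0]
    - [0,0,0,0,0,0,0]

```text
time: 55.48
tool_pos: [578.5, -178.4, 91.8]
tcp_rot: [179.9, 0.2, -27.7]
ft_force: [-10.4, -2.9, 1.1]
finger_gap: 20.6
grip_force: 99.8
```

Call:
apply_moves:
  deltas:
    - [0,-0.03,0,0,0,0,0]
    - [0,0,0,0,0,0,0]

```text
time: 55.72
tool_pos: [578.6, -178.3, 91.9]
tcp_rot: [179.8, 0.2, -27.7]
ft_force: [-10.9, -5.2, 1.1]
finger_gap: 20.4
grip_force: 100.1
```

```bash
python3 - <<'E'
from h import *
W=np.array([579.3,-254.3,-27.7])
print(inframe(W))
E
```

```text
('lifter', array([-43.17,  65.51]), 'force', array([-7.3, -9.7]), np.float64(-27.73))
```

Both fences are in contact (−9.7 N sideways). Retracting, then checking all carriers.

Call:
apply_moves:
  deltas:
    - [-0.03,0.26,0,0,0,0,0]
    - [-0.1,0,0,0,0,0,0]
    - [-0.6,0,0,0,0,0,0]
    - [-0.88,0,0,0,0,0,0]
    - [-0.88,0,0,0,0,0,0]
    - [-0.88,0,0,0,0,0,0]
    - [0,0,-0.8,0,0,0,0]
    - [0,0,-0.87,0,0,0,0]

```text
time: 56.72
tool_pos: [487.7, -136.5, 143.4]
tcp_rot: [-180.0, -0.1, -27.7]
ft_force: [0.4, 0.4, -1.0]
finger_gap: 20.5
grip_force: 99.0
```

Call:
apply_moves:
  deltas:
    - [0,0,0,0,0,-0.87,0]
    - [0,0,0,0,0,-0.87,0]
    - [0,0,0,0,0,-0.87,0]
    - [0,0,0,0,0,-0.87,0]
    - [0,0,0,0,0,-0.87,0]
    - [0,0,0,0,0,-0.87,0]
    - [0,0,0,0,0,-0.83,0]
    - [0,0,0,0,0,0,0]

```text
time: 57.72
tool_pos: [488.2, -136.9, 143.2]
tcp_rot: [180.0, -0.1, 0.0]
ft_force: [-1.1, -0.6, -1.3]
finger_gap: 20.7
grip_force: 99.1
```

```bash
python3 - <<'E'
from h import *
s=sense(); print(s["time"],s["tool_pos"].round(2),s["tcp_rot"].round(2))
im=snapshot("wrist"); cv2.imwrite("pics/w17.png",im[:,:,::-1])
W=np.array([579.3,-254.3,-27.7]);cs,sn=np.cos(np.radians(W[2])),np.sin(np.radians(W[2]))
for c in carriers(pose("wrist",s),im,38,190):
    d=c[:2]-W[:2]; print(c,np.array([cs*d[0]+sn*d[1],-sn*d[0]+cs*d[1]]).round(1))
plan([[467.3,30.5,140,0],[467.3,30.5,75,0]],0)
E
```

```text
57.725 [ 488.24 -136.87  143.17] [ 1.7996e+02 -1.1000e-01  4.0000e-02]
[ 5.069e+02 -1.386e+02 -1.000e-01  6.920e+01  8.840e+01] [-117.9   68.8]
[ 584.2 -278.7   28.5   58.4  116.2] [ 15.7 -19.3]
[ 603.8 -198.   -26.2   99.4   80.4] [-4.5 61.2]
[[-0.099,-0.797,0.014,0.001,-0.003,-0.001,0],[-0.099,-0.797,0.014,0.001,-0.003,0,0],[-0.099,-0.797,0.014,0.001,-0.003,-0.001,0],[-0.099,-0.797,0.014,0.001,-0.002,0,0],[-0.099,-0.797,0.015,0.001,-0.003,-0.001,0],[-0.099,-0.797,0.015,0.001,-0.002,0,0],[-0.1,-0.797,0.014,0.001,-0.003,-0.001,0],[0,0,0.722,0,0,0,0]]
[[0,0,0.722,0,0,0,0],[0,0,0.723,0,0,0,0]]
```

Call:
apply_moves:
  deltas:
    - [-0.1,-0.797,0,0,0,0,0]
    - [-0.1,-0.797,0,0,0,0,0]
    - [-0.1,-0.797,0,0,0,0,0]
    - [-0.1,-0.797,0,0,0,0,0]
    - [-0.1,-0.797,0,0,0,0,0]
    - [-0.1,-0.797,0,0,0,0,0]
    - [-0.1,-0.797,0,0,0,0,0]
    - [0,0,0.7,0,0,0,0]

```text
time: 58.78
tool_pos: [468.1, 32.0, 123.5]
tcp_rot: [-180.0, -0.3, 0.1]
ft_force: [0.8, -0.0, -1.8]
finger_gap: 20.5
grip_force: 99.0
```

Call:
apply_moves:
  deltas:
    - [0,0,0.7,0,0,0,0]
    - [0,0,0.7,0,0,0,0]
    - [0,0,0.3,0,0,0,0]
    - [0,0,0.1,0,0,0,0]
    - [0,0,0,0,0,0,0]
    - [0,0,0,0,0,0,0]

```text
time: 59.52
tool_pos: [467.1, 30.5, 68.5]
tcp_rot: [180.0, -0.1, 0.0]
ft_force: [-0.1, -0.7, -1.4]
finger_gap: 20.5
grip_force: 99.0
```

Call:
apply_moves:
  deltas:
    - [0,0,0.05,0,0,0,0]
    - [0,0,0.05,0,0,0,0]
    - [0,0,0,0,0,0,0]

```text
time: 59.9
tool_pos: [466.7, 30.4, 65.3]
tcp_rot: [180.0, -0.0, 0.1]
ft_force: [-2.5, -1.3, 5.0]
finger_gap: 20.4
grip_force: 99.8
```

Call:
apply_moves:
  deltas:
    - [0,0,0.02,0,0,0,0]
    - [0,0,0,0,0,0,0]

```text
time: 60.15
tool_pos: [466.8, 30.3, 65.3]
tcp_rot: [180.0, -0.0, 0.1]
ft_force: [-5.6, -1.0, 12.0]
finger_gap: 20.3
grip_force: 100.9
```

Call:
apply_moves:
  deltas:
    - [0,0,-0.03,0,0,0,0]
    - [0,0,0,0,0,0,1]
    - [0,0,0,0,0,0,1]
    - [0,0,0,0,0,0,1]
    - [0,0,0,0,0,0,1]
    - [0,0,-0.3,0,0,0,1]
    - [0,0,-0.6,0,0,0,1]
    - [0,0,-0.9,0,0,0,1]

```text
time: 61.15
tool_pos: [465.7, 30.5, 119.3]
tcp_rot: [-180.0, 0.1, 0.1]
ft_force: [0.6, 0.2, -0.3]
finger_gap: 85.1
grip_force: 0.0
```

Call:
apply_moves:
  deltas:
    - [0,0,-0.9,0,0,0,1]
    - [0,0,-0.9,0,0,0,0.5]
    - [0.27,0.815,-0.5,0,0,0,0]
    - [0.27,0.815,-0.5,0,0,0,0]
    - [0.27,0.815,-0.5,0,0,0,0]
    - [0.27,0.815,-0.5,0,0,0,0]
    - [0.27,0.815,-0.5,0,0,0,0]
    - [0.27,0.815,-0.5,0,0,0,0]

```text
time: 62.15
tool_pos: [515.3, -117.0, 264.2]
tcp_rot: [180.0, -0.0, 0.1]
ft_force: [-0.1, -0.7, -0.1]
finger_gap: -0.1
grip_force: 0.0
```

Call:
apply_moves:
  deltas:
    - [0.27,0.815,-0.5,0,0,0,0]
    - [0.27,0.815,-0.5,0,0,0,0]
    - [0.27,0.815,-0.5,0,0,0,0]
    - [0,0,0,0,0,0,0]
    - [0,0,0,0,0,0,0]

```text
time: 62.78
tool_pos: [539.2, -189.0, 307.8]
tcp_rot: [-180.0, 0.0, 0.0]
ft_force: [0.3, 0.6, -0.5]
finger_gap: -0.0
grip_force: 0.0
```

```bash
python3 - <<'E'
from h import *
import pickle
s=sense(); print(s["time"],s["tool_pos"].round(2),s["tcp_rot"].round(2),s["finger_gap"])
im=snapshot("wrist")[:,:,::-1]; cv2.imwrite("pics/w18.png",im); pickle.dump(s,open("s18.pkl","wb"))
W=np.array([579.3,-254.3,-27.7]);cs,sn=np.cos(np.radians(W[2])),np.sin(np.radians(W[2]))
for t in (185,195):
  for c in carriers(pose("wrist",s),im[:,:,::-1],38,t):
    d=c[:2]-W[:2]; print(t,c,np.array([cs*d[0]+sn*d[1],-sn*d[0]+cs*d[1]]).round(1))
cv2.imwrite("pics/w18b.png",cv2.resize(im[0:250,80:560],None,fx=1.65,fy=1.65,interpolation=cv2.INTER_CUBIC))
E
```

```text
62.775 [ 539.19 -189.05  307.75] [-1.7997e+02  2.0000e-02  4.0000e-02] -0.015453004820437466
185 [ 565.6 -280.9  -27.9  311.8  142.6] [  0.2 -29.9]
195 [ 575.7 -286.1  -27.8  311.3  119.7] [ 11.6 -29.8]
```

View pics/w18b.png

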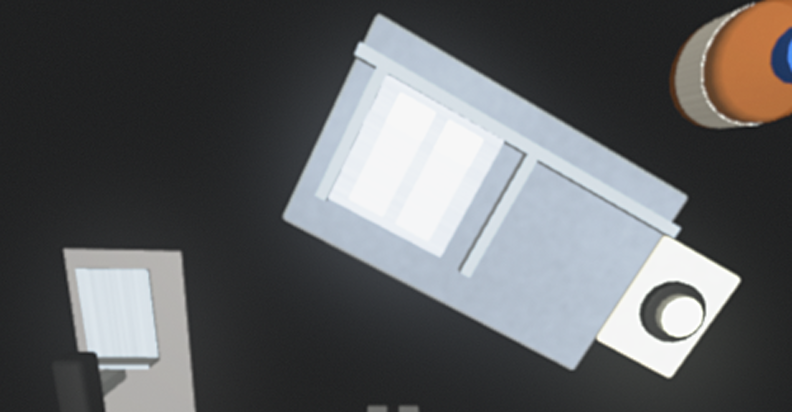

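The fresh carrier is in bay0's corner and the spatula is on the mat. The button is at crop (682,317). I'll check the cooler from the fixed cameras before pressing.

```bash
python3 - <<'E'
from h import *
import pickle
P=pose("wrist",pickle.load(open("s18.pkl","rb")))
for z in (40,45,50): print(z,unproj(P,[(80+682/1.65,317/1.65)],z).round(1))
for n,t in (("top",150),("scene",150)):
    im=snapshot(n); P=pose(n); g=cv2.cvtColor(im,cv2.COLOR_RGB2GRAY)
    cv2.imwrite(f"pics/{n}19.png",im[:,:,::-1])
    C=[591.7,322.9,29.1]; c,q=np.cos(np.radians(C[2])),np.sin(np.radians(C[2]))
    w=lambda x,y:[C[0]+c*x-q*y,C[1]+q*x+c*y,38]
    m=np.zeros_like(g); cv2.fillConvexPoly(m,proj(P,[w(40,125),w(40,-98),w(-85,-98),w(-85,125)]).round().astype(np.int32),1)
    b=((g>185)&(m>0)).astype(np.uint8)
    for k in cv2.findContours(b,cv2.RETR_EXTERNAL,cv2.CHAIN_APPROX_NONE)[0]:
        if cv2.contourArea(k)>60:
            X=unproj(P,k[:,0,:],38)[:,:2]; r=cv2.minAreaRect(X.astype(np.float32)); d=np.array(r[0])-C[:2]
            print(n,np.round([c*d[0]+q*d[1],-q*d[0]+c*d[1]],1),np.round(r[1],0),round(r[2],1))
E
```

```text
40 [[ 502.5 -399.5   40. ]]
45 [[ 503.8 -396.9   45. ]]
50 [[ 505.2 -394.3   50. ]]
top [-0.2 54.8] [84. 85.] 28.7
top [ -0.7 -58.3] [83. 84.] 28.9
scene [-2.3 52.1] [88. 92.] 28.8
scene [ -1.5 -58.5] [85. 85.] 29.2
```

Both finished carriers are in place on the cooler. Moving to the button.

Call:
apply_moves:
  deltas:
    - [-0.143,0.863,0.85,0,0,0,0]
    - [-0.143,0.863,0.85,0,0,0,0]
    - [-0.143,0.863,0.85,0,0,0,0]
    - [-0.143,0.863,0.85,0,0,0,0]
    - [-0.143,0.863,0.85,0,0,0,0]
    - [-0.143,0.863,0.85,0,0,0,0]
    - [-0.143,0.863,0.85,0,0,0,0]
    - [-0.143,0.863,0.85,0,0,0,0]

```text
time: 63.92
tool_pos: [505.1, -396.5, 102.8]
tcp_rot: [-180.0, 0.0, 0.1]
ft_force: [0.5, -0.1, 0.5]
finger_gap: 0.2
grip_force: 0.0
```

Call:
apply_moves:
  deltas:
    - [0,0,0,0,0,0,0]
    - [0,0,0,0,0,0,0]

```text
time: 64.18
tool_pos: [505.6, -395.8, 104.2]
tcp_rot: [-180.0, -0.0, 0.1]
ft_force: [1.2, -0.4, -0.5]
finger_gap: 0.0
grip_force: 0.0
```

Call:
apply_moves:
  deltas:
    - [0,0,0.5,0,0,0,0]
    - [0,0,0.5,0,0,0,0]
    - [0,0,0.2,0,0,0,0]
    - [0,0,0,0,0,0,0]

```text
time: 64.68
tool_pos: [504.8, -396.0, 66.8]
tcp_rot: [-179.9, 0.1, 0.1]
ft_force: [0.6, -0.1, 0.0]
finger_gap: -0.1
grip_force: 0.0
```

Call:
apply_moves:
  deltas:
    - [0,0,0.07,0,0,0,0]
    - [0,0,0.07,0,0,0,0]
    - [0,0,0,0,0,0,0]

```text
time: 65.05
tool_pos: [505.3, -396.7, 63.8]
tcp_rot: [180.0, -0.0, 0.0]
ft_force: [0.1, 0.6, -0.7]
finger_gap: -0.1
grip_force: 0.0
```

Call:
apply_moves:
  deltas:
    - [0,0,0.07,0,0,0,0]
    - [0,0,0.07,0,0,0,0]
    - [0,0,0,0,0,0,0]

```text
time: 65.42
tool_pos: [505.4, -396.8, 59.6]
tcp_rot: [180.0, -0.0, 0.1]
ft_force: [0.3, 0.5, 1.7]
finger_gap: 0.2
grip_force: 0.9
```

Call:
apply_moves:
  deltas:
    - [0,0,0.07,0,0,0,0]
    - [0,0,0,0,0,0,0]

```text
time: 65.68
tool_pos: [505.4, -396.8, 57.5]
tcp_rot: [180.0, -0.0, 0.1]
ft_force: [-0.7, -0.6, 2.5]
finger_gap: -0.3
grip_force: 1.3
```

Contact began at about z 60.

Call:
apply_moves:
  deltas:
    - [0,0,0.06,0,0,0,0]
    - [0,0,0.06,0,0,0,0]
    - [0,0,0,0,0,0,0]

```text
time: 66.05
tool_pos: [505.5, -396.9, 55.0]
tcp_rot: [180.0, -0.0, 0.1]
ft_force: [-3.8, 3.3, 10.8]
finger_gap: 0.1
grip_force: 5.5
```

Call:
apply_moves:
  deltas:
    - [0,0,0.06,0,0,0,0]
    - [0,0,0,0,0,0,0]

```text
time: 66.3
tool_pos: [505.6, -397.0, 54.7]
tcp_rot: [180.0, -0.0, 0.1]
ft_force: [-8.8, 7.0, 23.1]
finger_gap: -0.2
grip_force: 11.2
```

The button hit its hard stop at 23 N. Backing off, then a final check.

Call:
apply_moves:
  deltas:
    - [0,0,-0.2,0,0,0,0]
    - [0,0,-0.8,0,0,0,0]
    - [0,0,-0.9,0,0,0,0]
    - [0,0,-0.9,0,0,0,0]
    - [0,0,-0.9,0,0,0,0]
    - [0,0,-0.9,0,0,0,0]
    - [0,0,0,0,0,0,0]
    - [0,0,0,0,0,0,0]

```text
time: 67.3
tool_pos: [504.9, -396.2, 188.6]
tcp_rot: [-179.9, 0.1, 0.1]
ft_force: [0.1, -0.3, -0.6]
finger_gap: -0.3
grip_force: 0.0
```

```bash
python3 - <<'E'
from h import *
for n in ("top","scene"):
    a=cv2.imread(f"pics/{n}19.png").astype(int); b=snapshot(n)[:,:,::-1].astype(int); P=pose(n)
    d=np.abs(a-b).max(2)
    for nm,(x,y,z) in dict(slot0=(564,373,38),slot1=(619.4,273.1,38),bay0=(605.8,-203.8,38),lifter=(470,29,20)).items():
        u,v=proj(P,[[x,y,z]])[0].round().astype(int); w=d[v-14:v+15,u-14:u+15]; print(n,nm,(u,v),"changed px",int((w>40).sum()))
E
```

```text
top slot0 (np.int64(234), np.int64(197)) changed px 0
top slot1 (np.int64(262), np.int64(181)) changed px 0
top bay0 (np.int64(395), np.int64(182)) changed px 390
top lifter (np.int64(331), np.int64(221)) changed px 0
scene slot0 (np.int64(393), np.int64(271)) changed px 0
scene slot1 (np.int64(355), np.int64(264)) changed px 0
scene bay0 (np.int64(253), np.int64(187)) changed px 0
scene lifter (np.int64(326), np.int64(200)) changed px 0
```

Nothing has moved; the one change in the top view is the arm that was over bay0 earlier. Handing in.

```bash
python3 -c "
from bench import hand_in
print(hand_in())"
```

```text
the job is handed in; nothing more can be done
None
```

I handed the job in at about 67 s, with no verdict returned: both finished carriers are in the cooler corners, the one fresh carrier present is in the warmer's left place, the start button was pressed to its stop, and the spatula is on its mat.

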